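Mix the filter balls under the dispensing head and start the timer

TASK

With the stirring rod, its foot kept down near the floor of the glass dish, stir the ceramic balls under the dispensing head in wide rounds, at least two full turns clockwise seen from above, until at least one blue and one red-brown ball have clearly crossed into the half of the dish where the other colour began, with no ball leaving the dish. Then stand the rod foot down in the green rinse jar, let it go, and after that press the timer's red button fully down and release it. Touch the balls only with the rod, do not bump the stand hard, and leave the bottle, the small jar and the vial where they are.

Things in the scene. Friction and masses are not known exactly. Their poses are not given: they have to be found in the camera images.
- dish: clear glass dish, fixed on the foot of the dispensing stand, 170 mm across at the rim, 36 mm high, floor 5 mm thick, flat inside for 74 mm, then walls (4 mm) that slope outward and up at about 38 degrees; origin at the centre of its underside (8 mm above the bench), z up. Its yaw can be anything; at the start the three blue balls lie on its +y side and the three red-brown ones on its -y side.
- stand: fixed dispensing stand; round foot 156 mm across, 8 mm thick, under the dish; steel post 20 mm thick, 280 mm tall, 135 mm along its +x axis (the side away from the robot); from the post's top an arm 24 mm wide (z 258 to 278 mm) runs back over the dish and carries the head. Origin: centre of the foot's underside, on the bench, right below the dish's centre.
- head_low (a point): lowest point of the stand's head, 150 mm above the bench, right over the dish's centre: blue nozzle 24 mm across from here up 10 mm, then a white filter cartridge 51 mm across, from z 160 mm up to the arm
- rod_center (a point): stirring rod, 200 mm long, about 80 g, at the start upright within a few degrees in the holder's hole. From its tip: black rubber foot 16 mm across, 40 mm long; white shaft 12 mm across up to 90 mm; orange square handle 16 x 16 mm from 90 to 200 mm, its sides square to the rod's x and y. Point: half-way along; z runs from tip to handle.
- rod_handle (a point): point on the rod's axis in its handle, 140 mm from the tip; same axes
- rod_tip (a point): centre of the flat lower end of the rod's rubber foot; same axes
- holder: fixed grey block 70 x 70 x 50 mm with one upright hole 19 mm across and 45 mm deep, in which the rod stands; origin at the centre of its underside, on the bench
- rinse_jar: fixed green glass jar, open at the top, outside diameter 80 mm, inside 72 mm, 110 mm high, floor 6 mm thick; a rod let go in it leans on the rim; origin at the centre of its underside, on the bench
- start_button (a joint): red button's travel in m: 0 released, 0.006 fully down; it springs back; about 5 N holds it fully down
- start_button_top (a point): centre of the top face of the red round button (32 mm across, pressed straight down) on the white timer box (100 x 85 x 34 mm, fixed)
- reagent_mid (a point): bystander: clear reagent bottle with blue cap, 66 mm across, 130 mm tall, 0.4 kg; point half-way up
- small_jar_mid (a point): bystander: small glass jar with blue cap, 48 mm across, 60 mm tall; point half-way up
- vial_mid (a point): bystander: amber vial with white cap, 40 mm across, 75 mm tall; point half-way up
- blue0_center (a point): centre of blue ceramic ball number 1, 22 mm across, 15 g, glazed and slippery, loose in the dish
- blue1_center (a point): centre of blue ceramic ball number 2, 22 mm across, 15 g, glazed and slippery, loose in the dish
- blue2_center (a point): centre of blue ceramic ball number 3, 22 mm across, 15 g, glazed and slippery, loose in the dish
- clay0_center (a point): centre of red-brown ceramic ball number 1, 22 mm across, 15 g, glazed and slippery, loose in the dish
- clay1_center (a point): centre of red-brown ceramic ball number 2, 22 mm across, 15 g, glazed and slippery, loose in the dish
- clay2_center (a point): centre of red-brown ceramic ball number 3, 22 mm across, 15 g, glazed and slippery, loose in the dish

How it is judged (in metres and radians):
On the way, in this order (a step that is already met when the one before it is completed fails the run):
1. rod tip low in the dish, on the dish's -x side (x of rod_tip in the frame of dish below -0.01 m and y of rod_tip in the frame of dish between -0.01 and 0.01 m and z of rod_tip in the frame of dish below 0.03 m and horizontal distance between rod_tip and dish below 0.075 m).
2. carried clockwise to its +y side (y of rod_tip in the frame of dish above 0.01 m and x of rod_tip in the frame of dish between -0.01 and 0.01 m and z of rod_tip in the frame of dish below 0.03 m and horizontal distance between rod_tip and dish below 0.075 m).
3. on to its +x side (x of rod_tip in the frame of dish above 0.01 m and y of rod_tip in the frame of dish between -0.01 and 0.01 m and z of rod_tip in the frame of dish below 0.03 m and horizontal distance between rod_tip and dish below 0.075 m).
4. on to its -y side (y of rod_tip in the frame of dish below -0.01 m and x of rod_tip in the frame of dish between -0.01 and 0.01 m and z of rod_tip in the frame of dish below 0.03 m and horizontal distance between rod_tip and dish below 0.075 m).
5. and back to its -x side: one whole clockwise turn (all of step 1).
6. the rod stands foot down in the rinse jar, let go, and the balls are mixed (horizontal distance between rod_tip and rinse_jar below 0.036 m and height (world z) of rod_tip below 0.035 m and contact force between the fingers and rod below 0.1 N and y of any of blue0_center, blue1_center, blue2_center in the frame of dish below -0.004 m and y of any of clay0_center, clay1_center, clay2_center in the frame of dish above 0.004 m), for 0.2 s.
7. the timer's button is pressed fully down (value of joint start_button above 0.005 m), for 0.05 s.
At the end, for the whole second after the job is handed in: Rod at rest in the rinse jar (tip within 36 mm of its axis, below 35 mm); at least one blue and one red-brown ball 4 mm or more past the middle line, in the other colour's half of the dish; button up (under 1.5 mm); bottle, small jar and vial within 30 mm of their starts (horizontal distance between rod_tip and rinse_jar below 0.036 m and height (world z) of rod_tip below 0.035 m and y of any of blue0_center, blue1_center, blue2_center in the frame of dish below -0.004 m and y of any of clay0_center, clay1_center, clay2_center in the frame of dish above 0.004 m and value of joint start_button below 0.0015 m and linear speed of rod below 0.03 m/s and distance of each of reagent_mid, small_jar_mid, vial_mid from where it was at the start of the episode below 0.03 m); the robot touches nothing.
It fails at once if the gripper itself moves a ball (only the rod may) (contact force between the fingers and blue0 above 0.5 N or contact force between the fingers and blue1 above 0.5 N or contact force between the fingers and blue2 above 0.5 N or contact force between the fingers and clay0 above 0.5 N or contact force between the fingers and clay1 above 0.5 N or contact force between the fingers and clay2 above 0.5 N).
It fails at once if a ball leaves the dish (horizontal distance between any of blue0_center, blue1_center, blue2_center, clay0_center, clay1_center, clay2_center and dish above 0.09 m).
It fails at once if the stand is bumped hard (over 15 N) by the robot or the rod (contact force between any of the arm, the fingers, rod and stand above 15 N).
It fails at once if a bystander is pushed more than 30 mm or tipped over (distance of any of reagent_mid, small_jar_mid, vial_mid from where it was at the start of the episode above 0.03 m or angle between any of reagent_mid, small_jar_mid, vial_mid's own z axis and vertical above 0.5 rad).
It also fails if it takes over 72 s, if anything falls off the work surface, if the arm or the gripper's body presses on something with over 40 N, if the wrist force passes 120 N, or if a joint passes its speed limit or range.

ROBOT

A 6-joint arm with a two-finger parallel gripper is mounted at the origin on the work surface. World frame = base frame: x ahead of the robot, y to its left, z up, the work surface at z = 0. Lengths are in mm, angles in degrees, forces in N, time in s.
With the tool pointing down it reaches from about 350 to 850 mm from the base axis. Payload 8.1 kg.
Tool frame: the origin (TCP) lies at the very end of the fingers, on their centre line; the grasp point (between the pads) lies 19 mm behind it (r.grip_depth is the distance from the TCP to the grasp point, in mm); z points along the fingers, y is the direction in which the jaws open and shut (so a half turn about z gives the same grasp; the last joint's range is limited). The gripper opens to 85 mm and grips with 20 to 120 N. Pads are 22 mm wide; open, the fingers measure 114 mm over their backs; the gripper's body (76 mm by 85 mm) begins 54 mm behind the grasp point. The pads swing forward as they close: fully open they stand 13 mm farther back than shut.
Start: joints at [-69.695, 7.471, 85.268, -0, 87.261, -4.893], TCP at [255.475, -542.898, 231.292] pointing down, gripper open.
Joint ranges: [-169.43, 169.43], [-51.17, 129.36], [1.28, 143.12], [-76.62, 256.62], [0, 156.53], [-152.29, 152.29]. Speed limits (degrees/s): [136.94, 136.94, 159.86, 180, 180, 180].

INTERFACE

Orientations are given as [roll, pitch, yaw] about the fixed x, y, z axes, in that order (R = Rz(yaw) Ry(pitch) Rx(roll)).
In Python, from bench import r gives the robot as it stands.
- The arm moves only by the tool move_arm, never from a script. Its argument "series" is a list of rows, each an object with "gripper": the opening, from 0 (shut) to 1 (fully open); "translation": the shift along the tool's x, y, z in mm, a list of three; "twist": the turn, a rotation vector about the tool's x, y, z in degrees, a list of three. In form: [{"gripper": gripper, "translation": [tx, ty, tz], "twist": [ax, ay, az]}, ...]. A call has 1 to 8 rows; each row shifts and turns the pose as measured when the row begins, along the tool's axes as they then stand; what a row does not reach is not made up. A row lasts 1/12 s, in which the tool goes at most 41.7 mm and 7.16 degrees, less where a joint would pass 70% of its speed; a pose out of reach is approached as far as the arm can. A call is refused whole if a number of a shift passes 41.7 or a number of a turn 7.16, either way. A call with a gripper value outside its range is refused whole. The fingers move at their own pace and stop on an object; "force" is the grip in N (left out, the last holds). Time passes only in rows, so rows that do not move let the fingers close. It gives the time, the measured TCP pose, the force and the opening at its end, in the units of the state.
- r.sense(): the state, without advancing time (a new reading comes with each control period).
- r.snapshot(name): name is "scene" or "top" or "wrist"; returns a dict with "pixels" (400x640x3 uint8, red, green, blue), "fovy" (degrees; the focal length in pixels is half the picture's height over the tangent of half this angle, whatever the lens; pixels are square), "cx", "cy" (the principal point, pixels), "xyz" and "orientation" of the camera in the world; the wrist camera has in their place "hand_eye" (4x4, takes a point from camera to tool coordinates, whose origin is the TCP and whose axes are the flange's). Camera axes: x right, y down, z forward; pixel columns grow to the right and rows downward; lengths in mm; the calibration is good to about 2 mm. A picture is of the moment at which its call begins: read the wrist's pose just before it. There is no depth.
- r.hand_in(): hands the job in, once; it reports no verdict.
The state is a dict: "time": time; "joint_pos": joint angles; "qd": joint speeds; "joint_efforts": joint torques, N m; "tool_pos": TCP position; "tcp_rot": TCP orientation; "ft_force": force on the tool from outside, world axes, zero at the start; "wrist_torque": the same for the moment, N m; "finger_gap": finger opening in mm.
Only numpy, scipy, OpenCV 4.12 (cv2) and the standard library are available. Lean on these libraries where they do the work, as an engineer would, in place of code of your own. Each camera call takes 0.05 s, during which the arm holds its last target. There are 200 camera calls.

## Working session

There is one attempt and no reset: what is moved stays moved. The work goes in short steps, Python scripts to look and compute and a tool call to move; the robot and the scene stay as the last step left them, time stands still between calls to the robot, and variables do not carry over. Pictures are saved under pics/ and viewed, about 8 in all and at most 12, crops included, and the job is handed in when it is done.

Besides the shell and the picture viewer there is one more tool, called after "Emit:" as name(argument=value, ...) on one line, values as JSON. move_arm: Moves the arm, as the interface text tells. Its arguments: {"type":"object","properties":{"series":{"type":"array"},"force":{"type":"number"}},"required":["series"]}

```bash
mkdir -p pics; ls
cat > h.py <<'E'
import numpy as np, cv2
from bench import r
from scipy.spatial.transform import Rotation as R
def snap(n,save=None):
    s=r.sense(); d=r.snapshot(n); im=np.array(d["pixels"])
    if save: cv2.imwrite("pics/"+save,im[:,:,::-1])
    return s,d,im
def cam(d,s):
    if "hand_eye" in d:
        T=np.eye(4);T[:3,:3]=R.from_euler("xyz",s["tcp_rot"],degrees=True).as_matrix();T[:3,3]=s["tool_pos"]
        T=T@np.array(d["hand_eye"]);return T[:3,3],T[:3,:3]
    return np.array(d["xyz"]),R.from_euler("xyz",d["orientation"],degrees=True).as_matrix()
def ray(d,s,u,v):
    f=200/np.tan(np.radians(d["fovy"]/2)); o,M=cam(d,s)
    return o,M@np.array([(u-d["cx"])/f,(v-d["cy"])/f,1])
def plane(d,s,u,v,z):
    o,k=ray(d,s,u,v); return o+k*(z-o[2])/k[2]
def proj(d,s,p):
    f=200/np.tan(np.radians(d["fovy"]/2)); o,M=cam(d,s); c=M.T@(np.array(p)-o)
    return np.array([c[0]/c[2]*f+d["cx"],c[1]/c[2]*f+d["cy"]])
E
python3 - <<'E'
from h import *
print(r.sense())
for n in ("scene","top"):
    s,d,im=snap(n,n+"0.png"); print(n,{k:v for k,v in d.items() if k!="pixels"})
E
```

```text
pics
{'time': 0.0, 'joint_pos': array([-6.96913741e+01,  7.51662950e+00,  8.53301929e+01, -8.44487204e-04,
        8.72608525e+01, -4.89260425e+00]), 'qd': array([ 0.02883282,  0.05776906,  0.07545658,  0.08225528, -0.08675251,
        0.08294826]), 'joint_efforts': array([ 1.09594039e-04, -5.69412446e+01, -5.00548625e+01, -5.89867227e-05,
        1.49944983e-02,  1.76340222e-05]), 'tool_pos': array([ 255.30575082, -542.35963352,  230.21981064]), 'tcp_rot': array([-1.79892645e+02, -8.34303800e-03,  2.52012635e+01]), 'ft_force': array([ 0.20493668, -0.4307011 , -0.01413067]), 'wrist_torque': array([0.02075785, 0.02220655, 0.03621809]), 'finger_gap': 85.31518218913864}
scene {'fovy': 48.667341440293285, 'cx': 316.38132322753796, 'cy': 196.40429731294958, 'xyz': array([1049.01673523,  419.61949801,  633.44323456]), 'orientation': array([-128.164981  ,    0.77891641,  128.96502532])}
top {'fovy': 52.023432406146384, 'cx': 318.14396809194955, 'cy': 209.09894056562828, 'xyz': array([ 381.12781403,   31.50595075, 1049.58692741]), 'orientation': array([-171.01809327,   -0.59028859,  -88.61608685])}
```

View pics/top0.png

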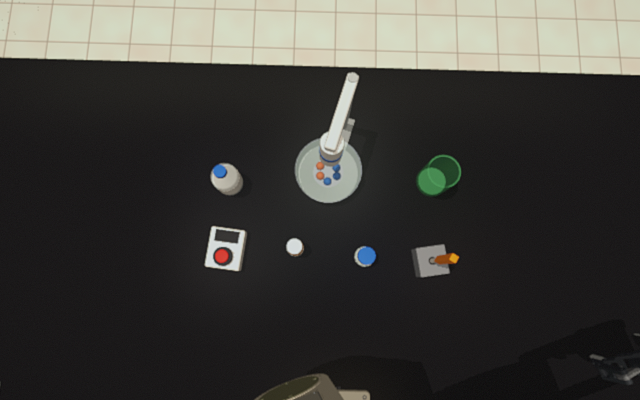

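View pics/scene0.png

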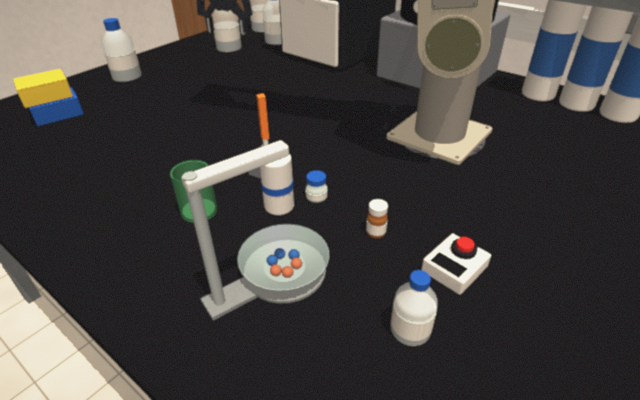

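Top view: the dish rim is centred at about (328,170), with blue balls right and clay left. The stand arm runs from (332,147) to the post at (352,77). The jar rim is at (445,172), the rod handle top at (453,259), the holder at (431,261), the button at (222,256), the small jar at (365,256), the vial at (294,246) and the bottle at (228,180). The scene view agrees.

Run:
```python
from h import *
def blobs(m,mn=12):
    n,l,st,c=cv2.connectedComponentsWithStats(m.astype(np.uint8)); return [(c[i].round(1),st[i][:5]) for i in range(1,n) if st[i][4]>=mn]
D={}
for n in("top","scene"):
    s,d,im=snap(n); D[n]=(s,d,im)
    hsv=cv2.cvtColor(im,cv2.COLOR_RGB2HSV);H,S,V=[hsv[...,i].astype(int) for i in range(3)]
    box=np.zeros(H.shape,bool)
    if n=="top": box[135:205,293:363]=1
    else: box[225:300,235:330]=1
    for nm,m in(("blue",(H>100)&(H<125)&(S>110)),("clay",((H<18))&(S>110))):
        for c,st in blobs(m&box,8): print(n,nm,c,st[2:],plane(d,s,*c,24).round(0)[:2])
    for nm,m,z in(("red",((H<6)|(H>174))&(S>170)&(V>90),38),("orange",(H>6)&(H<20)&(S>180)&(V>80),200),("green",(H>45)&(H<85)&(S>60)&(V>40),110),("bluecap",(H>100)&(H<125)&(S>130),100)):
        for c,st in blobs(m&~box,30): print(n,nm,c,st,plane(d,s,*c,z).round(0)[:2])
s,d,im=D["top"]
def big(im,x0,y0,w,h,k,f): cv2.imwrite(f,cv2.resize(im[y0:y0+h,x0:x0+w,::-1],None,fx=k,fy=k,interpolation=cv2.INTER_CUBIC))
a=cv2.resize(im[65:210,285:375],None,fx=4,fy=4,interpolation=cv2.INTER_CUBIC)
b=cv2.resize(im[145:290,405:475],None,fx=4,fy=4,interpolation=cv2.INTER_CUBIC)
cv2.imwrite("pics/crop1.png",np.hstack([a,b])[:,:,::-1])
```

```text
top blue [327.5 160. ] [12  5 12] [672.   4.]
top blue [336.2 171.8] [ 7 14 69] [642. -19.]
top blue [326.9 180.9] [ 7  7 37] [617.   4.]
top clay [319.6 165.1] [ 8  7 41] [658.  24.]
top clay [319.9 175.1] [ 7  7 41] [632.  22.]
top red [221.3 255.7] [215 249  14  14 152] [420. 259.]
top orange [446.1 258.6] [435 253  24  11 164] [ 419. -241.]
top green [438.3 174.9] [ 416  154   46   43 1400] [ 619. -256.]
top bluecap [219.2 170.6] [213 164  13  14 131] [618. 263.]
top bluecap [366.9 255.2] [358 246  19  18 258] [427. -90.]
scene blue [275.3 256.4] [ 17  16 139] [643. -20.]
scene blue [293.3 253.4] [10  8 62] [616.   2.]
scene clay [296.  262.7] [11 11 86] [631.  22.]
scene clay [281.3 270.4] [ 22  12 182] [662.  13.]
scene red [464.9 243.9] [456 236  19  16 232] [405. 252.]
scene orange [262.7 115.2] [256  93  13  46 372] [ 480. -191.]
scene orange [379.7 219.5] [372 215  15   9  48] [609. 177.]
scene green [183.6 185.1] [169 159  39  64 889] [ 670. -236.]
scene green [209.2 201.6] [201 186  16  34 368] [ 673. -155.]
scene bluecap [111.2  23.9] [104  19  15  11 137] [  167. -1347.]
scene bluecap [550.7  53.5] [ 530   30   45   46 1409] [-528.  115.]
scene bluecap [592.1  62.2] [ 568   37   52   49 1608] [-527.  239.]
scene bluecap [628.2  73.7] [ 611   45   29   52 1044] [-495.  344.]
scene bluecap [ 56.7 110.4] [  29   87   55   39 1018] [ 662. -784.]
scene bluecap [315.8 177.4] [306 170  21  16 276] [477. -54.]
scene bluecap [277.7 190.8] [261 183  33  13 158] [559. -85.]
scene bluecap [419.5 279.6] [409 269  23  22 359] [590. 247.]
```

View pics/crop1.png

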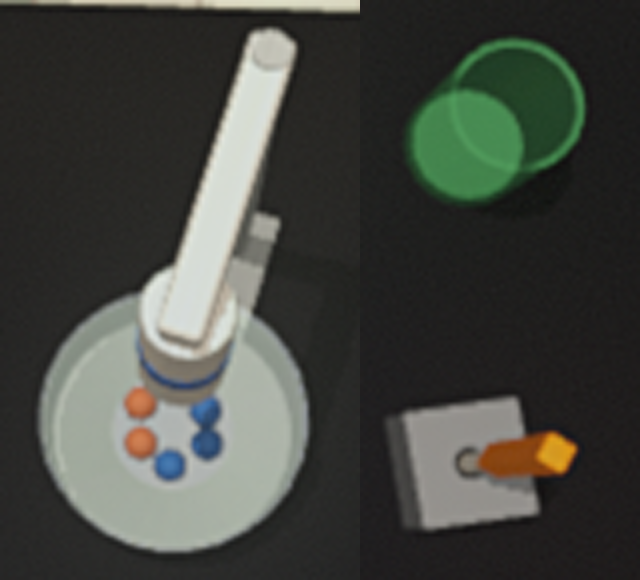

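Run:
```python
from h import *
s,d,im=snap("top"); P=lambda u,v,z:plane(d,s,u,v,z)[:2]
s2,d2,_=snap("scene")
c=P(328.4,169.75,44);print("dish",c, "rim w",P(294.5,169.75,44)-P(362.25,169.75,44))
print("jar rim",P(444.3,171.5,110),"floor",P(431.8,181.2,6),"d",P(427.5,171.5,110)-P(461.2,171.5,110))
print("hole",P(432.5,260.5,50),"handletop",P(454,258.2,205))
print("button",P(221.3,255.7,40), plane(d2,s2,464.9,243.9,40))
print("post top",P(352.5,77,278))
print("smalljar",P(366.9,255.2,60),"vial",P(294,245.5,75),"bottle cap",P(219.2,170.6,130))
b=np.array([P(336.5,167.5,24),P(336.75,176,24),P(327.5,181.2,24)])
c3=[plane(d2,s2,u,v,24)[:2] for u,v in((296,262.7),(288,271.2),(276,270))]
print("blue",b.round(0).tolist(),"clay top",P(320,165.8,24),P(320.3,175.6,24),"clay scene",np.round(c3,0).tolist())
v=b.mean(0)-np.mean(c3,0);print("y dir",np.degrees(np.arctan2(v[1],v[0])), "mean",(b.mean(0)+np.mean(c3,0))/2)
# 2view handle top
o1,k1=ray(d,s,454,258.2)
print("handle top in scene px for z=205", proj(d2,s2,[*P(454,258.2,205),205]))
a=cv2.resize(_[85:210,160:300],None,fx=4,fy=4,interpolation=cv2.INTER_CUBIC); b=cv2.resize(_[225:305,230:335],None,fx=5,fy=5,interpolation=cv2.INTER_CUBIC)
cv2.imwrite("pics/crop2.png",cv2.resize(_[225:305,230:335],None,fx=6,fy=6,interpolation=cv2.INTER_CUBIC)[:,:,::-1])
```

```text
dish [641.43554635   1.54526755] rim w [ -4.58410822 170.93341845]
jar rim [ 627.44476975 -270.43100993] floor [ 627.76019413 -270.4569174 ] d [-2.13819787 79.86813173]
hole [ 420.16539457 -255.63464453] handletop [ 419.89161539 -255.49094883]
button [419.53757216 258.80568112] [406.86931425 252.52719365  40.        ]
post top [773.80039945 -36.0478957 ]
smalljar [428.56446147 -94.83816643] vial [446.48123368  80.34948456] bottle cap [610.42845931 255.22393259]
blue [[653.0, -20.0], [631.0, -21.0], [616.0, 3.0]] clay top [656.49351427  22.80473705] [630.62127753  21.42765947] clay scene [[631.0, 22.0], [656.0, 24.0], [668.0, 5.0]]
y dir -121.7191987368188 mean [642.57187067   2.16691146]
handle top in scene px for z=205 [260.90352729  94.67118369]
```

View pics/crop2.png

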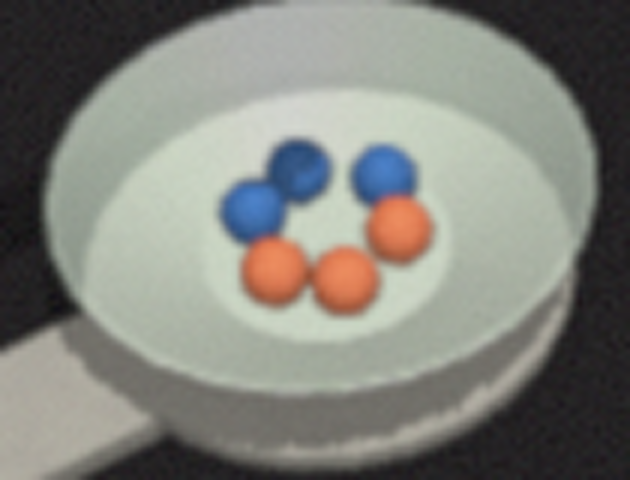

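The two-view heights agree, and the hexagon of balls gives dish +y ≈ -120° world, so dish yaw ≈ 150°. I'll move over the holder and look with the wrist camera.

```bash
cat >> h.py <<'E'
def pose(s): return np.array(s["tool_pos"]),R.from_euler("xyz",s["tcp_rot"],degrees=True)
def plan(P,n=8,rot=None,step=40.,turn=7.,show=True):
    """rows from the present pose through straight line to P (world TCP), R rot"""
    s=r.sense(); p,q=pose(s); rot=rot or q
    w=(q.inv()*rot).as_rotvec(degrees=True); D=np.array(P,float)-p
    k=max(int(np.ceil(max(np.linalg.norm(D)/step,np.linalg.norm(w)/turn))),1)
    t=q.inv().apply(D)
    print("rows",k,"tool shift",t.round(1),"twist",w.round(2))
    for i in range(min(k,n)):
        qi=q*R.from_rotvec(w*i/k,degrees=True)
        print(i,qi.inv().apply(D/k).round(1).tolist(),(w/k).round(2).tolist())
E
python3 - <<'E'
from h import *
plan([415,-300,330],step=41)
s,d,_=snap("wrist");print(d["hand_eye"],d["fovy"])
s1,d1,_=snap("top");s2,d2,_=snap("scene")
o1,k1=ray(d1,s1,221.3,255.7);o2,k2=ray(d2,s2,464.9,243.9)
A=np.c_[k1,-k2];t=np.linalg.lstsq(A,o2-o1,rcond=None)[0];print(o1+t[0]*k1,o2+t[1]*k2)
E
```

```text
rows 8 tool shift [ 247.8 -151.7  -99. ] twist [0. 0. 0.]
0 [31.0, -19.0, -12.4] [0.0, 0.0, 0.0]
1 [31.0, -19.0, -12.4] [0.0, 0.0, 0.0]
2 [31.0, -19.0, -12.4] [0.0, 0.0, 0.0]
3 [31.0, -19.0, -12.4] [0.0, 0.0, 0.0]
4 [31.0, -19.0, -12.4] [0.0, 0.0, 0.0]
5 [31.0, -19.0, -12.4] [0.0, 0.0, 0.0]
6 [31.0, -19.0, -12.4] [0.0, 0.0, 0.0]
7 [31.0, -19.0, -12.4] [0.0, 0.0, 0.0]
[[ 1.41471737e-03 -9.46426712e-01 -3.22915590e-01  8.33475116e+01]
 [ 9.99998905e-01  1.19882110e-03  8.67469776e-04  1.01419917e+00]
 [-4.33878545e-04 -3.22916463e-01  9.46427371e-01 -1.42205769e+02]
 [ 0.00000000e+00  0.00000000e+00  0.00000000e+00  1.00000000e+00]] 67.43671650551593
[419.09719238 256.19961926  51.57522704] [419.29576261 255.76066283  51.48395442]
```

Emit:
move_arm(series=[{"gripper": 1, "translation": [31, -19, -12.4], "twist": [0, 0, 0]}, {"gripper": 1, "translation": [31, -19, -12.4], "twist": [0, 0, 0]}, {"gripper": 1, "translation": [31, -19, -12.4], "twist": [0, 0, 0]}, {"gripper": 1, "translation": [31, -19, -12.4], "twist": [0, 0, 0]}, {"gripper": 1, "translation": [31, -19, -12.4], "twist": [0, 0, 0]}, {"gripper": 1, "translation": [31, -19, -12.4], "twist": [0, 0, 0]}, {"gripper": 1, "translation": [31, -19, -12.4], "twist": [0, 0, 0]}, {"gripper": 1, "translation": [0, 0, 0], "twist": [0, 0, 0]}])

```text
time: 1.12
tool_pos: [398.4, -322.2, 319.6]
tcp_rot: [-179.8, -0.1, 24.8]
ft_force: [-0.5, -0.7, 0.8]
finger_gap: 85.4
```

Run:
```python
from h import *
s,d,im=snap("wrist","w1.png");print(s["time"],s["tool_pos"],s["tcp_rot"],s["joint_pos"])
print(proj(d,s,[420,-255.6,205]),proj(d,s,[420,-255.6,95]))
```

```text
1.1167 [ 398.42117811 -322.21594191  319.57451579] [-1.79772538e+02 -1.13544468e-01  2.47873922e+01] [-44.83100703  -7.15735724  90.80095982   0.18686578  96.53004101
  20.40234526]
[262.88084222 138.02037605] [280.99372536 125.24394695]
```

View pics/w1.png

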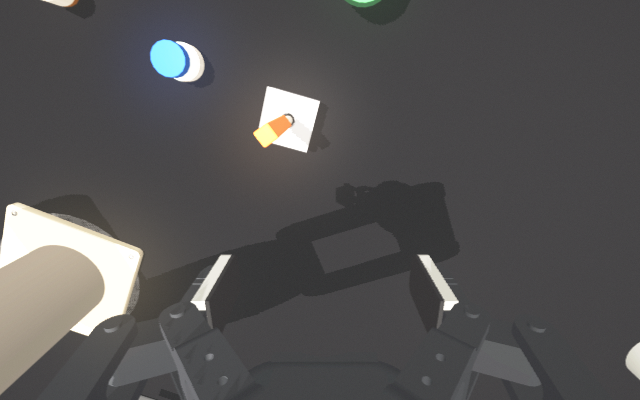

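Wrist view: the rod's bright handle top is at about (265,136), near the predicted (263,138); the small jar is at (175,60). Next I measure the handle's yaw.

Run:
```python
from h import *
s,d,im=snap("wrist")
hsv=cv2.cvtColor(im,cv2.COLOR_RGB2HSV);H,S,V=[hsv[...,i].astype(int) for i in range(3)]
o=(H>4)&(H<25)&(S>120)&(V>90); o[:90]=0;o[170:]=0;o[:,:240]=0;o[:,310:]=0
print(im[136,265],im[126,280])
m=(o&(im[...,1]>im[126,280][1]/2.+im[136,265][1]/2.)).astype(np.uint8)
cs,_=cv2.findContours(m,0,2);c=max(cs,key=cv2.contourArea);b=cv2.boxPoints(cv2.minAreaRect(c))
pts=np.array([plane(d,s,*x,205)[:2] for x in b]);print(cv2.minAreaRect(c),pts.round(1),pts.mean(0))
for i in range(4):
    e=pts[(i+1)%4]-pts[i];print(np.linalg.norm(e),np.degrees(np.arctan2(e[1],e[0]))%90)
```

```text
[255 255 184] [251 165  96]
((262.0, 144.0), (0.0, 0.0), 0.0) [[ 413.7 -258.9]
 [ 413.7 -258.9]
 [ 413.7 -258.9]
 [ 413.7 -258.9]] [ 413.66045502 -258.86350859]
0.0 0.0
0.0 0.0
0.0 0.0
0.0 0.0
```

Run:
```python
from h import *
s,d,im=snap("wrist");I=im.astype(int)
m=((I[...,0]-I[...,2]>50)&(I[...,1]>185)); m[:110]=0;m[160:]=0;m[:,:245]=0;m[:,300:]=0
cs,_=cv2.findContours(m.astype(np.uint8),0,2);c=max(cs,key=cv2.contourArea);q=cv2.minAreaRect(c);b=cv2.boxPoints(q)
pts=np.array([plane(d,s,*x,205)[:2] for x in b]);print(q,cv2.contourArea(c),pts.round(1),pts.mean(0))
for i in range(4):
    e=pts[(i+1)%4]-pts[i];print(np.linalg.norm(e),np.degrees(np.arctan2(e[1],e[0]))%90)
x=im[105:165,245:305]; cv2.imwrite("pics/c3.png",cv2.resize(x[:,:,::-1],None,fx=6,fy=6,interpolation=cv2.INTER_NEAREST))
```

```text
((268.9000244140625, 124.70002746582031), (20.200002670288086, 35.80000305175781), 53.13010025024414) 329.0 [[ 420.8 -245.2]
 [ 446.7 -260.5]
 [ 439.  -274.4]
 [ 412.4 -259.2]] [ 429.73573477 -259.81472462]
30.110411577657228 59.50939134635914
15.88947588734289 60.977201600600836
30.62318429380174 60.213020017525565
16.26065396703897 59.144875755811114
```

View pics/c3.png

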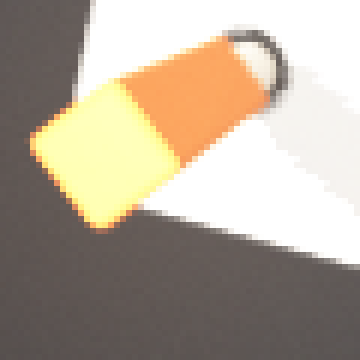

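Run:
```python
from h import *
s,d,im=snap("wrist")
p=np.array([plane(d,s,u,v,205)[:2] for u,v in((250.2,128.7),(265,118.4),(275.3,132.5),(261.7,143.2))]);print(p.round(1).tolist(),p.mean(0))
for i in range(4):
    e=p[(i+1)%4]-p[i];print(np.linalg.norm(e),np.degrees(np.arctan2(e[1],e[0]))%90)
# shaft at ring: shaft visible ~ (255,60)/6 ; hole ring right edge ~ (285,75)
print("shaft",plane(d,s,245+255/6,105+65/6,50)[:2],plane(d,s,245+255/6,105+65/6,95)[:2])
```

```text
[[419.6, -247.8], [432.5, -256.0], [425.4, -267.9], [412.3, -260.7]] [ 422.46882847 -258.10003042]
15.306269690222813 57.600123974048046
13.864929831737694 59.230469295223386
14.915369615896534 61.36352648783759
14.860814958891542 60.75371901188352
shaft [ 424.02194902 -259.0290688 ] [ 429.28189874 -262.79801019]
```

Emit:
move_arm(series=[{"gripper": 1, "translation": [0, 0, 4], "twist": [0, 0, -7]}, {"gripper": 1, "translation": [0, 0, 4], "twist": [0, 0, -7]}, {"gripper": 1, "translation": [0, 0, 4], "twist": [0, 0, -7]}, {"gripper": 1, "translation": [0, 0, 4], "twist": [0, 0, -7]}, {"gripper": 1, "translation": [0, 0, 4], "twist": [0, 0, -7]}, {"gripper": 1, "translation": [0, 0, 4], "twist": [0, 0, -7]}, {"gripper": 1, "translation": [0, 0, 4], "twist": [0, 0, -7]}, {"gripper": 1, "translation": [0, 0, 4], "twist": [0, 0, -7]}])

```text
time: 1.98
tool_pos: [383.8, -336.6, 274.3]
tcp_rot: [-179.0, -0.6, 81.5]
ft_force: [-0.1, 0.7, -0.7]
finger_gap: 85.7
```

Emit:
move_arm(series=[{"gripper": 1, "translation": [0, 0, 4], "twist": [0, 0, -7]}, {"gripper": 1, "translation": [0, 0, 4], "twist": [0, 0, -7]}, {"gripper": 1, "translation": [0, 0, 4], "twist": [0, 0, -7]}, {"gripper": 1, "translation": [0, 0, 4], "twist": [0, 0, -7]}, {"gripper": 1, "translation": [0, 0, 4], "twist": [0, 0, -7]}, {"gripper": 1, "translation": [0, 0, 4], "twist": [0, 0, -7]}, {"gripper": 1, "translation": [0, 0, 4], "twist": [0, 0, -7]}, {"gripper": 1, "translation": [0, 0, 4], "twist": [0, 0, -7]}])

```text
time: 2.65
tool_pos: [370.4, -345.8, 230.4]
tcp_rot: [-179.9, -2.1, 138.7]
ft_force: [0.6, -0.1, 0.1]
finger_gap: 85.4
```

Run:
```python
from h import *
s=r.sense();print(s["time"],s["tool_pos"],s["tcp_rot"],s["joint_pos"])
rot=R.from_euler("xyz",[180,0,150],degrees=True)
plan([421,-257,245],rot=rot,step=25)
```

```text
2.65 [ 370.4227025  -345.84900388  230.44998135] [-179.89888623   -2.09389644  138.74544792] [-48.56825739  -4.94332921  97.97909755  -0.36684351  89.02826332
 -97.30272435]
rows 5 tool shift [ 21.1 100.1 -14. ] twist [  0.1   -2.1  -11.25]
0 [4.2, 20.0, -2.8] [0.02, -0.42, -2.25]
1 [3.4, 20.2, -2.8] [0.02, -0.42, -2.25]
2 [2.6, 20.3, -2.9] [0.02, -0.42, -2.25]
3 [1.8, 20.4, -2.9] [0.02, -0.42, -2.25]
4 [0.9, 20.4, -2.9] [0.02, -0.42, -2.25]
```

Emit:
move_arm(series=[{"gripper": 1, "translation": [4.2, 20, -2.8], "twist": [0, -0.4, -2.25]}, {"gripper": 1, "translation": [3.4, 20.2, -2.8], "twist": [0, -0.4, -2.25]}, {"gripper": 1, "translation": [2.6, 20.3, -2.8], "twist": [0, -0.4, -2.25]}, {"gripper": 1, "translation": [1.8, 20.4, -2.8], "twist": [0, -0.4, -2.25]}, {"gripper": 1, "translation": [0.9, 20.4, -2.8], "twist": [0, -0.4, -2.25]}, {"gripper": 1, "translation": [0, 0, 0], "twist": [0, 0, 0]}])

```text
time: 3.15
tool_pos: [412.6, -261.9, 235.7]
tcp_rot: [179.8, -0.9, 149.9]
ft_force: [0.2, 0.5, 0.1]
finger_gap: 85.2
```

Run:
```python
from h import *
s,d,im=snap("wrist","w2.png");print(s["time"],s["tool_pos"],s["tcp_rot"],s["joint_pos"])
print(proj(d,s,[421,-257,205]))
rot=R.from_euler("xyz",[180,0,150],degrees=True)
plan([421,-257,245],rot=rot,step=20)
```

```text
3.15 [ 412.5996763  -261.86570834  235.67734546] [179.79209034  -0.90164899 149.91415942] [-3.84718547e+01 -9.18625516e+00  1.01306969e+02  7.42108981e-02
  8.88016157e+01 -9.83865274e+01]
[337.87674301 237.90610814]
rows 1 tool shift [-4.8  9.9 -9.9] twist [ 0.14 -0.96 -0.2 ]
0 [-4.8, 9.9, -9.9] [0.14, -0.96, -0.2]
```

View pics/w2.png

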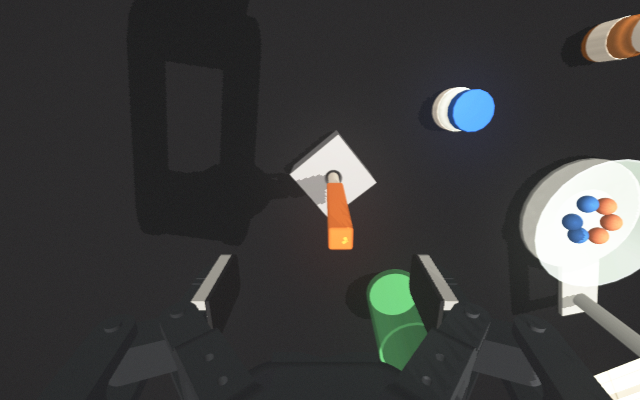

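The handle's sides are square to the jaws, and its top face at (340,239) is within 3 px (about 1.5 mm) of the prediction. All six balls are visible in their ring. Now I centre and descend.

Emit:
move_arm(series=[{"gripper": 1, "translation": [-4.8, 11, 0], "twist": [0, -0.9, 0]}, {"gripper": 1, "translation": [0, 0, 0], "twist": [0, 0, 0]}])

```text
time: 3.37
tool_pos: [420.4, -257.9, 233.7]
tcp_rot: [179.9, -0.1, 149.5]
ft_force: [0.2, -0.1, 0.0]
finger_gap: 85.5
```

Run:
```python
from h import *
s,d,im=snap("wrist");print(s["time"],s["tool_pos"],s["tcp_rot"])
I=im.astype(int);m=(I[...,0]-I[...,2]>90)&(I[...,1]>60);m[:150]=0;m[300:]=0;m[:,:290]=0;m[:,:360].copy();m[:,380:]=0
for v in (200,215,228,236,244): 
    x=np.where(m[v])[0]; print(v,x.min() if len(x) else None,x.max() if len(x) else None)
ys=np.where(m[:,int(x.mean())])[0] if len(x) else []
print(ys.min(),ys.max())
c=plane(d,s,x.mean(),239,205);print(c, "tool frame",pose(s)[1].inv().apply(c-pose(s)[0]))
rot=R.from_euler("xyz",[180,0,150],degrees=True)
plan([421,-257,143],rot=rot,step=20)
```

```text
3.3667 [ 420.36356653 -257.85267303  233.6836985 ] [ 1.79896420e+02 -1.08511610e-01  1.49498422e+02]
200 319 338
215 318 340
228 317 342
236 317 342
244 None NoneTraceback (most recent call last):
  File "<stdin>", line 7, in <module>
AttributeError: 'list' object has no attribute 'min'
```

Run:
```python
from h import *
s,d,im=snap("wrist");print(d["cx"],d["cy"])
I=im.astype(int);m=(I[...,0]-I[...,2]>90)&(I[...,1]>60)
ys=np.where(m[170:260,329])[0]+170;print(ys.min(),ys.max())
c=plane(d,s,329.5,ys.max()-8,205);print(c, "tool frame",pose(s)[1].inv().apply(c-pose(s)[0]))
```

```text
324.1931806806761 195.56668460424035
177 244
[ 423.5441568  -257.33490897  205.        ] tool frame [-2.93018359  2.89965718 28.57607968]
```

Emit:
move_arm(series=[{"gripper": 1, "translation": [-2, 2, 15], "twist": [0, 0, -0.4]}, {"gripper": 1, "translation": [0, 0, 19], "twist": [0, 0, 0]}, {"gripper": 1, "translation": [0, 0, 19], "twist": [0, 0, 0]}, {"gripper": 1, "translation": [0, 0, 19], "twist": [0, 0, 0]}, {"gripper": 1, "translation": [0, 0, 17], "twist": [0, 0, 0]}, {"gripper": 1, "translation": [0, 0, 0], "twist": [0, 0, 0]}])

```text
time: 3.97
tool_pos: [421.0, -262.7, 142.7]
tcp_rot: [-179.9, -0.0, 149.5]
ft_force: [-0.5, 0.2, -1.2]
finger_gap: 85.1
```

Run:
```python
from h import *
s,d,im=snap("wrist");print(s["time"],s["tool_pos"],s["tcp_rot"],s["ft_force"])
I=im.astype(int);m=(I[...,0]-I[...,2]>90)&(I[...,1]>60)
for v in range(200,400,20):
    x=np.where(m[v,250:400])[0]+250; print(v,x.min() if len(x) else None,x.max() if len(x) else None)
```

```text
3.9667 [ 420.98750705 -262.70726854  142.67030876] [-1.79924221e+02 -8.53043209e-03  1.49543118e+02] [-0.45321923  0.17907588 -1.20673371]
200 None None
220 324 348
240 324 352
260 323 356
280 323 360
300 322 364
320 322 368
340 322 368
360 None None
380 None None
```

Emit:
move_arm(series=[{"gripper": 1, "translation": [1.5, 5.4, 0], "twist": [0, 0, -0.3]}, {"gripper": 1, "translation": [0, 0, 0], "twist": [0, 0, 0]}, {"gripper": 0.4, "translation": [0, 0, 0], "twist": [0, 0, 0]}, {"gripper": 0.3, "translation": [0, 0, 0], "twist": [0, 0, 0]}], force=80)

```text
time: 4.35
tool_pos: [424.3, -259.3, 148.5]
tcp_rot: [-179.9, 0.3, 149.8]
ft_force: [-0.4, 0.3, 0.7]
finger_gap: 64.0
```

Run:
```python
from h import *
s,d,im=snap("wrist");print(s["time"],s["tool_pos"],s["tcp_rot"],s["ft_force"],s["finger_gap"])
I=im.astype(int);m=(I[...,0]-I[...,2]>90)&(I[...,1]>60)
for v in range(220,360,30):
    x=np.where(m[v,250:400])[0]+250; print(v,x.min() if len(x) else None,x.max() if len(x) else None)
```

```text
4.35 [ 424.29544768 -259.27710374  148.50109445] [-179.86915711    0.32314713  149.77709431] [-0.3634465  0.2944498  0.7433075] 64.0497271397311
220 316 341
250 314 345
280 312 349
310 310 353
340 311 352
```

Emit:
move_arm(series=[{"gripper": 0.3, "translation": [1.5, 2, 2], "twist": [0, 0, 0]}, {"gripper": 0, "translation": [0, 0, 0], "twist": [0, 0, 0]}, {"gripper": 0, "translation": [0, 0, 0], "twist": [0, 0, 0]}, {"gripper": 0, "translation": [0, 0, 0], "twist": [0, 0, 0]}, {"gripper": 0, "translation": [0, 0, 0], "twist": [0, 0, 0]}, {"gripper": 0, "translation": [0, 0, 0], "twist": [0, 0, 0]}, {"gripper": 0, "translation": [0, 0, 0], "twist": [0, 0, 0]}], force=80)

```text
time: 4.98
tool_pos: [425.2, -257.3, 148.6]
tcp_rot: [-179.8, 0.6, 149.8]
ft_force: [-0.3, -0.9, 0.2]
finger_gap: 15.3
```

Run:
```python
from h import *
s=r.sense();print(s["time"],s["tool_pos"],s["tcp_rot"],s["ft_force"],s["finger_gap"],s["joint_pos"])
```

```text
4.9833 [ 425.21365147 -257.28666452  148.58226508] [-179.83623895    0.55570958  149.80374825] [-0.34479349 -0.88934239  0.1776671 ] 15.301819926726509 [-3.70189291e+01 -6.04677936e+00  1.07664566e+02 -9.88135071e-02
  7.78110026e+01 -9.68015015e+01]
```

Emit:
move_arm(series=[{"gripper": 0, "translation": [0, 0, -10], "twist": [0, 0, 0]}, {"gripper": 0, "translation": [0, 0, -20], "twist": [0, 0, 0]}, {"gripper": 0, "translation": [0, 0, -20], "twist": [0, 0, 0]}, {"gripper": 0, "translation": [0, 0, -20], "twist": [0, 0, 0]}, {"gripper": 0, "translation": [0, 0, -20], "twist": [0, 0, 0]}, {"gripper": 0, "translation": [0, 0, -10], "twist": [0, 0, 0]}])

```text
time: 5.48
tool_pos: [423.6, -255.7, 251.6]
tcp_rot: [-179.9, 0.4, 149.8]
ft_force: [0.4, -0.0, 0.5]
finger_gap: 15.2
```

```bash
cat >> h.py <<'E'
def tilt(deg,yaw=180):  # tool leaning back toward the robot by deg, tip forward along heading yaw-180
    h=yaw-180
    return R.from_euler("z",h,degrees=True)*R.from_euler("y",-deg,degrees=True)*R.from_euler("xyz",[180,0,180],degrees=True)
L=143.5; TIP=np.array([0,0,L])
def tipw(s): p,q=pose(s); return p+q.apply(TIP)
def plan_tip(T,rot,**k): plan(np.array(T)-rot.apply(TIP),rot=rot,**k)
E
python3 - <<'E'
from h import *
s=r.sense();print(s["time"],s["tool_pos"],s["tcp_rot"],s["ft_force"],s["finger_gap"],tipw(s))
plan_tip([560,0,90],tilt(30),step=30,n=16)
E
```

```text
5.4833 [ 423.60986959 -255.7331454   251.58635243] [-179.89834478    0.36297084  149.78725862] [ 0.39957777 -0.04487879  0.4583316 ] 15.151778913369455 [ 424.26733644 -256.4106166   108.0894578 ]
rows 9 tool shift [ 73.1 253.6  36.4] twist [ -8.1  -28.97 -29.45]
0 [8.1, 28.2, 4.0] [-0.9, -3.22, -3.27]
1 [6.7, 28.5, 4.1] [-0.9, -3.22, -3.27]
2 [5.3, 28.8, 4.2] [-0.9, -3.22, -3.27]
3 [3.9, 29.0, 4.4] [-0.9, -3.22, -3.27]
4 [2.5, 29.1, 4.7] [-0.9, -3.22, -3.27]
5 [1.1, 29.2, 5.0] [-0.9, -3.22, -3.27]
6 [-0.3, 29.1, 5.4] [-0.9, -3.22, -3.27]
7 [-1.6, 29.0, 6.0] [-0.9, -3.22, -3.27]
8 [-2.9, 28.7, 6.5] [-0.9, -3.22, -3.27]
```

Emit:
move_arm(series=[{"gripper": 0, "translation": [8.1, 28.2, 4], "twist": [-0.9, -3.2, -3.3]}, {"gripper": 0, "translation": [6.7, 28.5, 4], "twist": [-0.9, -3.2, -3.3]}, {"gripper": 0, "translation": [5.3, 28.8, 4.2], "twist": [-0.9, -3.2, -3.3]}, {"gripper": 0, "translation": [3.9, 29, 4.4], "twist": [-0.9, -3.2, -3.3]}, {"gripper": 0, "translation": [2.5, 29.1, 4.7], "twist": [-0.9, -3.2, -3.3]}, {"gripper": 0, "translation": [1.1, 29.2, 5], "twist": [-0.9, -3.2, -3.3]}, {"gripper": 0, "translation": [-0.3, 29.1, 5.4], "twist": [-0.9, -3.2, -3.3]}, {"gripper": 0, "translation": [-1.6, 29, 6], "twist": [-0.9, -3.2, -3.3]}])

```text
time: 6.15
tool_pos: [484.8, -26.4, 224.2]
tcp_rot: [179.7, 28.1, 177.3]
ft_force: [1.4, -0.2, -0.6]
finger_gap: 15.5
```

Run:
```python
from h import *
s=r.sense();print(s["time"],s["tool_pos"],s["tcp_rot"],s["joint_pos"],tipw(s))
plan_tip([590,2,95],tilt(30),step=20,n=8)
```

```text
6.15 [484.76344367 -26.44584563 224.20742103] [179.66384767  28.06214087 177.33672757] [ -13.15127521  -41.59473154  130.19046959    5.84089499   63.91335624
 -101.85826638] [552.23503395 -28.74156475  97.57976143]
rows 3 tool shift [-26.   29.9  19.6] twist [-0.96 -1.93 -2.33]
0 [-8.7, 10.0, 6.5] [-0.32, -0.64, -0.78]
1 [-8.7, 9.8, 6.7] [-0.32, -0.64, -0.78]
2 [-8.8, 9.6, 6.9] [-0.32, -0.64, -0.78]
```

Emit:
move_arm(series=[{"gripper": 0, "translation": [-8.7, 10, 6.5], "twist": [-0.3, -0.6, -0.8]}, {"gripper": 0, "translation": [-8.7, 9.8, 6.6], "twist": [-0.3, -0.6, -0.8]}, {"gripper": 0, "translation": [-8.7, 9.6, 6.8], "twist": [-0.3, -0.6, -0.8]}, {"gripper": 0, "translation": [0, 0, 0], "twist": [0, 0, 0]}])

```text
time: 6.48
tool_pos: [515.7, 9.8, 216.1]
tcp_rot: [-180.0, 30.0, -179.2]
ft_force: [-0.6, -0.2, -0.4]
finger_gap: 15.1
```

Run:
```python
from h import *
s,d,im=snap("scene","s3.png");print(s["time"],s["tool_pos"],s["tcp_rot"],s["joint_pos"],tipw(s),proj(d,s,tipw(s)))
s,dt,it=snap("top"); print(proj(dt,s,tipw(s)))
cv2.imwrite("pics/c4.png",np.hstack([cv2.resize(im[120:310,200:360],None,fx=2.5,fy=2.5),cv2.resize(it[110:300,260:420],None,fx=2.5,fy=2.5)])[:,:,::-1])
```

```text
6.4833 [515.7453646    9.84183413 216.13316154] [-179.9541035    30.04024787 -179.23049912] [ -7.51762643 -36.89192528 128.94268746   4.81374673  58.25383763
 -99.72316422] [587.57768664  10.69166317  91.90898796] [305.35848729 220.9316998 ]
[325.07875633 186.89544503]
```

View pics/c4.png

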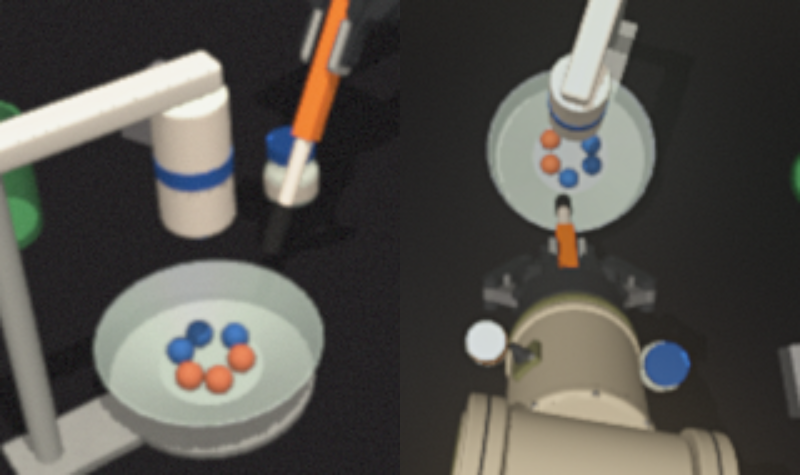

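```bash
sed -i 's/TIP=np.array(\[0,0,L\])/TIP=np.array([3,0,L])/' h.py
python3 - <<'E'
from h import *
print(tipw(r.sense()))
plan_tip([641.5,1.5,60],tilt(30),step=17,n=8)
E
```

```text
[584.06721583   9.24275671  90.48121283]
rows 4 tool shift [-34.3  -7.7  55. ] twist [ 0.27 -0.04  0.6 ]
0 [-8.6, -1.9, 13.8] [0.07, -0.01, 0.15]
1 [-8.6, -1.9, 13.8] [0.07, -0.01, 0.15]
2 [-8.6, -1.9, 13.8] [0.07, -0.01, 0.15]
3 [-8.6, -1.8, 13.8] [0.07, -0.01, 0.15]
```

Emit:
move_arm(series=[{"gripper": 0, "translation": [-8.6, -1.9, 13.8], "twist": [0, 0, 0.15]}, {"gripper": 0, "translation": [-8.6, -1.9, 13.8], "twist": [0, 0, 0.15]}, {"gripper": 0, "translation": [-8.6, -1.9, 13.8], "twist": [0, 0, 0.15]}, {"gripper": 0, "translation": [-8.6, -1.9, 13.8], "twist": [0, 0, 0.15]}, {"gripper": 0, "translation": [0, 0, 0], "twist": [0, 0, 0]}, {"gripper": 0, "translation": [0, 0, 0], "twist": [0, 0, 0]}, {"gripper": 0, "translation": [0, 0, 0], "twist": [0, 0, 0]}])

```text
time: 7.17
tool_pos: [572.9, -4.4, 187.3]
tcp_rot: [179.8, 29.9, 179.6]
ft_force: [0.2, 0.3, -0.4]
finger_gap: 14.9
```

Run:
```python
from h import *
s,d,im=snap("scene","s4.png");print(s["time"],s["tool_pos"],s["tcp_rot"],tipw(s),proj(d,s,tipw(s)))
plan_tip([641.5,1.5,21],tilt(30),step=8,n=8)
cv2.imwrite("pics/c5.png",cv2.resize(im[170:310,220:350],None,fx=4,fy=4)[:,:,::-1])
```

```text
7.1667 [572.91934892  -4.42433595 187.28725224] [179.81084649  29.85221135 179.60465278] [641.74786123  -4.42551347  61.33533327] [280.56791795 245.43564514]
rows 6 tool shift [20.9  5.8 35.1] twist [-0.01 -0.12 -0.34]
0 [3.5, 1.0, 5.8] [-0.0, -0.02, -0.06]
1 [3.5, 1.0, 5.8] [-0.0, -0.02, -0.06]
2 [3.5, 1.0, 5.8] [-0.0, -0.02, -0.06]
3 [3.5, 1.0, 5.8] [-0.0, -0.02, -0.06]
4 [3.5, 1.0, 5.8] [-0.0, -0.02, -0.06]
5 [3.5, 1.0, 5.8] [-0.0, -0.02, -0.06]
```

View pics/c5.png

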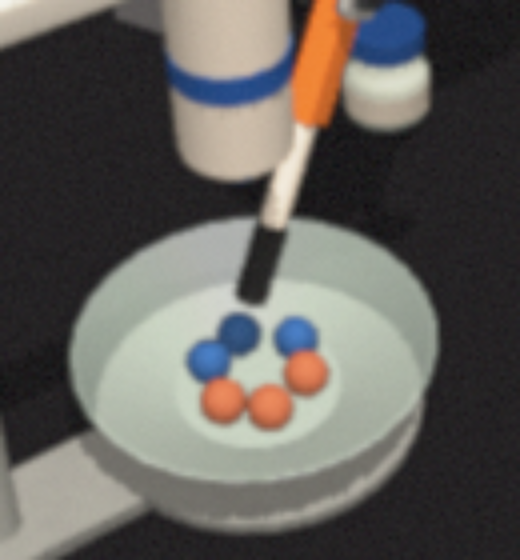

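The tip at about (283,244) is centred over the ball ring, within about 3 mm of the model. I'll lower it into the gap.

Emit:
move_arm(series=[{"gripper": 0, "translation": [3.5, 2, 5.8], "twist": [0, 0, -0.1]}, {"gripper": 0, "translation": [3.5, 1, 5.8], "twist": [0, 0, -0.1]}, {"gripper": 0, "translation": [3.5, 1, 5.8], "twist": [0, 0, 0]}, {"gripper": 0, "translation": [3.5, 0.5, 5.8], "twist": [0, 0, 0]}, {"gripper": 0, "translation": [3.5, 0.5, 5.8], "twist": [0, 0, 0]}, {"gripper": 0, "translation": [3.5, 0, 5.8], "twist": [0, 0, 0]}, {"gripper": 0, "translation": [0, 0, 0], "twist": [0, 0, 0]}])

```text
time: 7.8
tool_pos: [570.8, 1.2, 144.6]
tcp_rot: [180.0, 30.0, 179.9]
ft_force: [-1.2, -0.1, -1.3]
finger_gap: 15.3
```

```bash
cat >> h.py <<'E'
C=np.array([641.5,1.5])
def ring(a0,da,n,rad,z,rot=None,turns_twist=True):
    """rows carrying tip from present place round ring, n rows, world tip angles a0+da*i"""
    s=r.sense(); p,q=pose(s); rot=rot or tilt(30); T=tipw(s)
    w=(q.inv()*rot).as_rotvec(degrees=True); print("t",s["time"],"tip rel",(T[:2]-C).round(1),T[2].round(1),"ang",np.degrees(np.arctan2(*(T[:2]-C)[::-1])).round(0),"twist",w.round(2),"F",np.round(s["ft_force"],1))
    for i in range(1,n+1):
        a=np.radians(a0+da*i); G=np.array([*(C+rad*np.array([np.cos(a),np.sin(a)])),z])
        print(rot.inv().apply(G-T).round(1).tolist(),end=" "); T=G
    print()
E
python3 - <<'E'
from h import *
s=r.sense();print(s["tool_pos"],s["tcp_rot"])
ring(-30,0,1,28,21)
E
```

```text
[570.77843867   1.24799777 144.55586037] [179.97714798  30.02900329 179.89106694]
t 7.8 tip rel [-1.5 -0.3] 18.8 ang -168.0 twist [-0.03  0.03 -0.09] F [-1.2 -0.1 -1.3]
[-23.4, -13.7, 11.0]
```

Emit:
move_arm(series=[{"gripper": 0, "translation": [-8, -4.8, 3.5], "twist": [0, 0, 0]}, {"gripper": 0, "translation": [-8, -4.8, 3.5], "twist": [0, 0, 0]}, {"gripper": 0, "translation": [-8, -4.8, 4], "twist": [0, 0, 0]}, {"gripper": 0, "translation": [6.7, -8.8, -3.9], "twist": [0, 0, 0]}, {"gripper": 0, "translation": [9.1, -5.2, -5.3], "twist": [0, 0, 0]}, {"gripper": 0, "translation": [10.1, -0.7, -5.9], "twist": [0, 0, 0]}])

```text
time: 8.3
tool_pos: [567.7, -27.9, 144.6]
tcp_rot: [179.9, 29.8, -180.0]
ft_force: [0.3, 0.3, -1.0]
finger_gap: 14.9
```

Run:
```python
from h import *
ring(-97.5,-22.5,6,30,20)
```

```text
t 8.3 tip rel [ -5.  -29.2] 18.6 ang -100.0 twist [ 0.07 -0.16  0.  ] F [ 0.3  0.3 -1. ]
[8.0, 3.2, -6.2] [7.6, 7.7, -4.4] [4.5, 10.5, -2.6] [0.7, 11.7, -0.4] [-3.3, 11.1, 1.9] [-6.7, 8.8, 3.9]
```

Emit:
move_arm(series=[{"gripper": 0, "translation": [8.5, 3.2, -6], "twist": [0, 0, 0]}, {"gripper": 0, "translation": [7.6, 7.7, -4.4], "twist": [0, 0, 0]}, {"gripper": 0, "translation": [4.5, 10.5, -2.6], "twist": [0, 0, 0]}, {"gripper": 0, "translation": [0.6, 11.7, -0.4], "twist": [0, 0, 0]}, {"gripper": 0, "translation": [-3.2, 11.1, 1.9], "twist": [0, 0, 0]}, {"gripper": 0, "translation": [-6.7, 8.8, 3.9], "twist": [0, 0, 0]}])

```text
time: 8.8
tool_pos: [552.6, 23.3, 146.3]
tcp_rot: [-180.0, 30.0, 179.7]
ft_force: [0.4, -0.3, -0.4]
finger_gap: 15.0
```

Run:
```python
from h import *
ring(127.5,-22.5,7,30,20)
```

```text
t 8.8 tip rel [-19.7  21.4] 20.6 ang 133.0 twist [-0.16  0.01 -0.23] F [ 0.4 -0.3 -0.4]
[-10.1, 7.6, 6.4] [-10.1, 0.8, 5.8] [-9.6, -3.8, 5.5] [-7.6, -7.7, 4.4] [-4.5, -10.5, 2.6] [-0.7, -11.7, 0.4] [3.3, -11.1, -1.9]
```

Emit:
move_arm(series=[{"gripper": 0, "translation": [-10.1, 7.6, 6.4], "twist": [0, 0, 0]}, {"gripper": 0, "translation": [-10.1, 0.8, 5.8], "twist": [0, 0, 0]}, {"gripper": 0, "translation": [-9.6, -3.8, 5.5], "twist": [0, 0, 0]}, {"gripper": 0, "translation": [-7.6, -7.7, 4.4], "twist": [0, 0, 0]}, {"gripper": 0, "translation": [-4.5, -10.5, 2.6], "twist": [0, 0, 0]}, {"gripper": 0, "translation": [-0.7, -11.7, 0.4], "twist": [0, 0, 0]}, {"gripper": 0, "translation": [3.3, -11.1, -1.9], "twist": [0, 0, 0]}])

```text
time: 9.38
tool_pos: [601.9, -9.0, 145.6]
tcp_rot: [180.0, 30.1, -179.9]
ft_force: [-0.2, -0.3, -0.4]
finger_gap: 14.8
```

Run:
```python
from h import *
ring(-30,-22.5,8,30,20)
```

```text
t 9.3833 tip rel [ 29.7 -10.3] 19.9 ang -19.0 twist [0.08 0.06 0.11] F [-0.2 -0.3 -0.4]
[9.8, -13.5, -5.8] [9.1, -5.2, -5.2] [10.1, -0.8, -5.8] [9.6, 3.8, -5.5] [7.6, 7.7, -4.4] [4.5, 10.5, -2.6] [0.7, 11.7, -0.4] [-3.3, 11.1, 1.9]
```

Second turn.

Emit:
move_arm(series=[{"gripper": 0, "translation": [3, -7, -1.5], "twist": [0, 0, 0]}, {"gripper": 0, "translation": [6.8, -8, -4], "twist": [0, 0, 0]}, {"gripper": 0, "translation": [9.1, -4.5, -5.2], "twist": [0, 0, 0]}, {"gripper": 0, "translation": [10.1, -0.8, -5.8], "twist": [0, 0, 0]}, {"gripper": 0, "translation": [9.6, 3.8, -5.5], "twist": [0, 0, 0]}, {"gripper": 0, "translation": [7.6, 7.7, -4.4], "twist": [0, 0, 0]}, {"gripper": 0, "translation": [4.5, 10.5, -2.6], "twist": [0, 0, 0]}])

```text
time: 9.97
tool_pos: [544.0, -11.2, 146.5]
tcp_rot: [179.9, 30.3, 179.9]
ft_force: [-0.1, 0.1, -0.3]
finger_gap: 15.0
```

Run:
```python
from h import *
ring(-165,-22.5,8,30,20)
```

```text
t 9.9667 tip rel [-27.7 -12.7] 21.1 ang -155.0 twist [ 0.    0.28 -0.12] F [-0.1  0.1 -0.3]
[2.3, 16.6, -0.1] [-3.3, 11.1, 1.9] [-6.7, 8.8, 3.9] [-9.1, 5.2, 5.2] [-10.1, 0.8, 5.8] [-9.6, -3.8, 5.5] [-7.6, -7.7, 4.4] [-4.5, -10.5, 2.6]
```

Emit:
move_arm(series=[{"gripper": 0, "translation": [2.3, 16.6, -0.1], "twist": [0, 0, 0]}, {"gripper": 0, "translation": [-3.3, 11.1, 1.9], "twist": [0, 0, 0]}, {"gripper": 0, "translation": [-6.7, 8.8, 3.9], "twist": [0, 0, 0]}, {"gripper": 0, "translation": [-9.1, 5.2, 5.2], "twist": [0, 0, 0]}, {"gripper": 0, "translation": [-10.1, 0.8, 5.8], "twist": [0, 0, 0]}, {"gripper": 0, "translation": [-9.6, -3.8, 5.5], "twist": [0, 0, 0]}, {"gripper": 0, "translation": [-7.6, -7.7, 4.4], "twist": [0, 0, 0]}, {"gripper": 0, "translation": [-4.5, -10.5, 2.6], "twist": [0, 0, 0]}])

```text
time: 10.63
tool_pos: [601.2, 14.4, 145.2]
tcp_rot: [179.9, 30.3, -179.9]
ft_force: [0.1, 0.8, 0.2]
finger_gap: 15.1
```

Run:
```python
from h import *
ring(15,-22.5,8,30,20)
s,d,im=snap("scene","s5.png")
cv2.imwrite("pics/c6.png",cv2.resize(im[180:310,220:350],None,fx=4,fy=4)[:,:,::-1])
```

```text
t 10.6333 tip rel [29.5 13.3] 19.8 ang 24.0 twist [0.14 0.32 0.04] F [0.1 0.8 0.2]
[-0.3, -17.2, -0.1] [3.3, -11.1, -1.9] [6.7, -8.8, -3.9] [9.1, -5.2, -5.2] [10.1, -0.8, -5.8] [9.6, 3.8, -5.5] [7.6, 7.7, -4.4] [4.5, 10.5, -2.6]
```

View pics/c6.png

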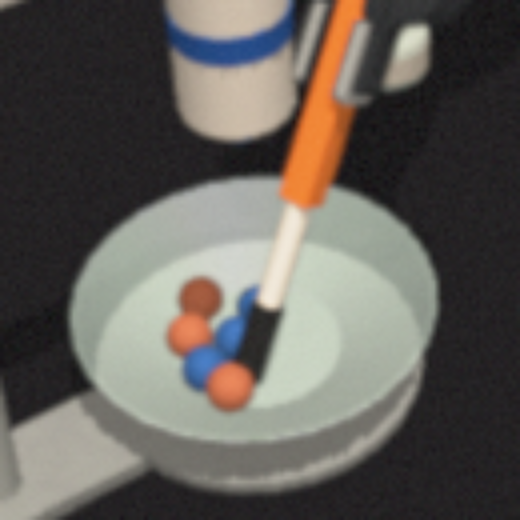

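Balls are still in the dish and well mixed so far. I'll finish the second turn and slightly past it.

Emit:
move_arm(series=[{"gripper": 0, "translation": [-0.3, -13, -0.1], "twist": [0, 0, 0]}, {"gripper": 0, "translation": [1.5, -12, -1], "twist": [0, 0, 0]}, {"gripper": 0, "translation": [5, -9, -3], "twist": [0, 0, 0]}, {"gripper": 0, "translation": [8, -7, -4.5], "twist": [0, 0, 0]}, {"gripper": 0, "translation": [9.1, -5.2, -5.2], "twist": [0, 0, 0]}, {"gripper": 0, "translation": [0, 0, 0], "twist": [0, 0, 0]}, {"gripper": 0, "translation": [0, 0, 0], "twist": [0, 0, 0]}])

```text
time: 11.27
tool_pos: [574.0, -35.0, 144.7]
tcp_rot: [179.8, 30.3, 179.9]
ft_force: [0.1, 1.3, 0.4]
finger_gap: 14.9
```

```bash
cat >> h.py <<'E'
def balls():
    X=np.array([-np.sin(np.radians(60)),.5]);Y=np.array([-.5,-np.sin(np.radians(60))])
    for n,z in(("scene",(225,305,232,335)),("top",(135,210,290,366))):
        s,d,im=snap(n);H,S,V=cv2.split(cv2.cvtColor(cv2.resize(im[z[0]:z[1],z[2]:z[3]],None,fx=4,fy=4,interpolation=cv2.INTER_CUBIC),cv2.COLOR_RGB2HSV).astype(np.int16)) if 0 else [a.astype(int) for a in cv2.split(cv2.cvtColor(cv2.resize(im[z[0]:z[1],z[2]:z[3]],None,fx=4,fy=4,interpolation=cv2.INTER_CUBIC),cv2.COLOR_RGB2HSV))]
        for nm,m in(("blue",(H>98)&(H<128)&(S>110)),("clay",(H<16)&(S>110)&(V>60))):
            m=m.astype(np.uint8); nl,l,st,c=cv2.connectedComponentsWithStats(m)
            for i in range(1,nl):
                if st[i][4]<150: continue
                u,v=c[i]/4+np.array([z[2],z[0]])-.375; p=plane(d,s,u,v,24)[:2]-C
                print(n,nm,"px",round(u,1),round(v,1),"wh",st[i][2:4]/4,"dish xy",(p@X).round(0),(p@Y).round(0))
E
python3 - <<'E'
from h import *
ring(0,-22.5,1,30,20); balls()
E
```

```text
t 11.2667 tip rel [  2.3 -36.2] 19.2 ang -86.0 twist [ 0.11  0.28 -0.09] F [0.1 1.3 0.4]
[-22.4, 24.7, 12.1] 
scene blue px 289.7 253.1 wh [18.75 14.5 ] dish xy 16.0 16.0
scene blue px 275.7 263.6 wh [9.75 9.75] dish xy -17.0 -0.0
scene clay px 267.2 239.0 wh [10.   9.5] dish xy -13.0 70.0
scene clay px 283.4 247.5 wh [10.   8.5] dish xy 9.0 35.0
scene clay px 286.8 265.9 wh [10.75 10.75] dish xy 1.0 -14.0
top blue px 327.3 159.8 wh [13.25  5.5 ] dish xy -26.0 -18.0
top blue px 330.5 167.7 wh [6.5 3. ] dish xy -12.0 -0.0
top blue px 329.6 179.9 wh [ 8.25 15.25] dish xy 16.0 14.0
top clay px 322.6 169.1 wh [7.25 7.  ] dish xy 2.0 -16.0
top clay px 349.6 175.6 wh [7.75 7.25] dish xy -20.0 52.0
top clay px 342.5 184.8 wh [16.5 15.5] dish xy 10.0 49.0
```

Emit:
move_arm(series=[{"gripper": 0, "translation": [7, 6, -4], "twist": [0, 0, 0]}, {"gripper": 0, "translation": [7, 6, -4], "twist": [0, 0, 0]}, {"gripper": 0, "translation": [7.1, 7.2, -4.1], "twist": [0, 0, 0]}, {"gripper": 0, "translation": [4.2, 9.8, -2.4], "twist": [0, 0, 0]}, {"gripper": 0, "translation": [0.6, 10.9, -0.4], "twist": [0, 0, 0]}, {"gripper": 0, "translation": [-3, 10.4, 1.8], "twist": [0, 0, 0]}, {"gripper": 0, "translation": [-6.3, 7, 3.6], "twist": [0, 0, 0]}, {"gripper": 0, "translation": [0, 0, 0], "twist": [0, 0, 0]}])

```text
time: 12.03
tool_pos: [556.8, 27.5, 145.6]
tcp_rot: [179.9, 30.4, -179.9]
ft_force: [0.4, 0.4, -0.5]
finger_gap: 14.9
```

Run:
```python
from h import *
ring(127.5,-22.5,4,28,20); balls()
```

```text
t 12.0333 tip rel [-14.7  26.4] 20.2 ang 119.0 twist [0.15 0.38 0.05] F [ 0.4  0.4 -0.5]
[-6.3, 0.6, 3.9] [-9.4, 0.7, 5.5] [-9.0, -3.5, 5.2] [-7.1, -7.2, 4.1] 
scene blue px 286.8 256.7 wh [9.5  8.25] dish xy 8.0 9.0
scene blue px 272.6 268.0 wh [10.25 10.  ] dish xy -26.0 -9.0
scene blue px 284.5 275.7 wh [10.   10.25] dish xy -11.0 -35.0
scene clay px 275.2 258.4 wh [10.5  9. ] dish xy -14.0 13.0
scene clay px 284.6 265.5 wh [10.75  9.  ] dish xy -3.0 -11.0
scene clay px 295.6 270.7 wh [10.5 10.5] dish xy 12.0 -31.0
top blue px 327.2 159.8 wh [12.5   5.25] dish xy -26.0 -18.0
top blue px 318.7 161.1 wh [4.5  6.25] dish xy -11.0 -35.0
top blue px 328.7 175.1 wh [7. 7.] dish xy 7.0 6.0
top clay px 319.9 167.6 wh [16.25  7.75] dish xy 2.0 -24.0
top clay px 334.6 169.2 wh [7.  7.5] dish xy -14.0 11.0
top clay px 317.7 194.3 wh [ 8.25 14.  ] dish xy 65.0 8.0
```

Blue dish y = 9, -9, -35 and clay = 12, -11, -31, so they are mixed with margin. I'll draw the rod out along its axis.

Emit:
move_arm(series=[{"gripper": 0, "translation": [0, 0, -5], "twist": [0, 0, 0]}, {"gripper": 0, "translation": [0, 0, -10], "twist": [0, 0, 0]}, {"gripper": 0, "translation": [0, 0, -15], "twist": [0, 0, 0]}, {"gripper": 0, "translation": [0, 0, -18], "twist": [0, 0, 0]}, {"gripper": 0, "translation": [0, 0, -20], "twist": [0, 0, 0]}, {"gripper": 0, "translation": [3, 0, -20], "twist": [0, 0, 0]}, {"gripper": 0, "translation": [3, 0, -20], "twist": [0, 0, 0]}, {"gripper": 0, "translation": [0, 0, 0], "twist": [0, 0, 0]}])

```text
time: 12.8
tool_pos: [490.2, 23.5, 237.4]
tcp_rot: [179.9, 29.9, 179.9]
ft_force: [0.2, 0.4, 0.0]
finger_gap: 14.9
```

Run:
```python
from h import *
balls(); s=r.sense(); print(s["time"],s["tool_pos"],s["joint_pos"],tipw(s))
# target: above jar, heading -23, tilt 24, tip over jar +24 along heading, z 150
h=np.radians(-23.3); u=np.array([np.cos(h),np.sin(h)])
plan_tip([*(np.array([627.5,-270.5])+10*u),150],tilt(24,156.7),step=32,n=16)
```

```text
scene blue px 286.8 256.7 wh [9.75 8.25] dish xy 8.0 9.0
scene blue px 274.3 271.2 wh [15.75 18.  ] dish xy -25.0 -18.0
scene clay px 275.3 258.3 wh [10.5   9.25] dish xy -14.0 13.0
scene clay px 286.8 270.3 wh [15.25 19.25] dish xy -3.0 -24.0
top blue px 327.3 159.8 wh [13.25  5.25] dish xy -26.0 -18.0
top blue px 328.7 175.1 wh [7. 7.] dish xy 7.0 6.0
top clay px 316.4 163.9 wh [7.5  7.25] dish xy -2.0 -36.0
top clay px 324.3 168.1 wh [7.25 7.  ] dish xy -3.0 -13.0
top clay px 334.6 169.2 wh [7.   7.25] dish xy -14.0 11.0
top clay px 318.9 208.9 wh [9.  1.5] dish xy 95.0 30.0
12.9 [490.46432037  23.58135591 234.09280337] [ -5.19298787 -42.45000163 130.16707556   2.94863319  62.7096251
 -95.79571541] [558.97754905  23.70865186 107.96916843]
rows 10 tool shift [-106.9 -275.9    5. ] twist [10.58  5.61 20.73]
0 [-10.7, -27.6, 0.5] [1.06, 0.56, 2.07]
1 [-11.7, -27.2, 0.9] [1.06, 0.56, 2.07]
2 [-12.7, -26.7, 1.3] [1.06, 0.56, 2.07]
3 [-13.6, -26.2, 1.6] [1.06, 0.56, 2.07]
4 [-14.6, -25.7, 2.0] [1.06, 0.56, 2.07]
5 [-15.5, -25.1, 2.3] [1.06, 0.56, 2.07]
6 [-16.5, -24.5, 2.6] [1.06, 0.56, 2.07]
7 [-17.4, -23.8, 2.9] [1.06, 0.56, 2.07]
8 [-18.2, -23.1, 3.1] [1.06, 0.56, 2.07]
9 [-19.1, -22.4, 3.4] [1.06, 0.56, 2.07]
```

Emit:
move_arm(series=[{"gripper": 0, "translation": [-10.7, -27.6, -1], "twist": [1.06, 0.56, 2.07]}, {"gripper": 0, "translation": [-11.7, -27.2, -1], "twist": [1.06, 0.56, 2.07]}, {"gripper": 0, "translation": [-12.7, -26.7, 0], "twist": [1.06, 0.56, 2.07]}, {"gripper": 0, "translation": [-13.6, -26.2, 1], "twist": [1.06, 0.56, 2.07]}, {"gripper": 0, "translation": [-14.6, -25.7, 2], "twist": [1.06, 0.56, 2.07]}, {"gripper": 0, "translation": [-15.5, -25.1, 2.3], "twist": [1.06, 0.56, 2.07]}, {"gripper": 0, "translation": [-16.5, -24.5, 2.6], "twist": [1.06, 0.56, 2.07]}, {"gripper": 0, "translation": [0, 0, 0], "twist": [0, 0, 0]}])

```text
time: 13.57
tool_pos: [554.6, -178.7, 258.1]
tcp_rot: [179.7, 24.7, 162.9]
ft_force: [0.4, -0.2, -0.1]
finger_gap: 15.2
```

```bash
cat >> h.py <<'E'
J=np.array([627.5,-270.5]); hu=np.array([np.cos(np.radians(-23.3)),np.sin(np.radians(-23.3))]); JR=tilt(24,156.7)
E
python3 - <<'E'
from h import *
s=r.sense(); print(s["time"],s["tool_pos"],tipw(s))
plan_tip([*(J+8*hu),145],JR,step=27,n=16)
E
```

```text
13.5667 [ 554.56243762 -178.69517598  258.08394308] [ 609.44388239 -194.70988237  126.42982731]
rows 3 tool shift [-52.9 -61.2   2.8] twist [2.89 0.65 5.64]
0 [-17.6, -20.4, 0.9] [0.96, 0.22, 1.88]
1 [-18.3, -19.8, 1.2] [0.96, 0.22, 1.88]
2 [-18.9, -19.1, 1.4] [0.96, 0.22, 1.88]
```

Emit:
move_arm(series=[{"gripper": 0, "translation": [-8, 0, -17], "twist": [0, 0, 0]}, {"gripper": 0, "translation": [-15, -20.4, 5], "twist": [0.96, 0.22, 1.88]}, {"gripper": 0, "translation": [-15, -19.8, 5], "twist": [0.96, 0.22, 1.88]}, {"gripper": 0, "translation": [-15, -19.1, 5], "twist": [0.96, 0.22, 1.88]}, {"gripper": 0, "translation": [0, 0, 0], "twist": [0, 0, 0]}, {"gripper": 0, "translation": [0, 0, 0], "twist": [0, 0, 0]}])

```text
time: 14.07
tool_pos: [578.8, -254.9, 266.9]
tcp_rot: [179.9, 22.9, 156.2]
ft_force: [-0.2, -0.1, -1.2]
finger_gap: 15.0
```

Run:
```python
from h import *
s,d,im=snap("scene"); print(s["time"],s["tool_pos"],s["tcp_rot"],tipw(s),proj(d,s,tipw(s)))
s,dt,it=snap("top");print(proj(dt,s,tipw(s)))
cv2.imwrite("pics/c7.png",np.hstack([cv2.resize(im[90:230,130:260],None,fx=3,fy=3),cv2.resize(it[120:260,370:500],None,fx=3,fy=3)])[:,:,::-1])
plan_tip([*(J+14*hu),60],JR,step=18,n=16)
```

```text
14.0667 [ 578.77952259 -254.85346706  266.87285801] [179.88404442  22.87663843 156.20756179] [ 627.41180065 -275.97780076  133.4940214 ] [186.1073459  159.16261018]
[449.75886869 169.25618328]
rows 5 tool shift [19.8  4.2 72.6] twist [-0.07 -1.13 -0.4 ]
0 [4.0, 0.8, 14.5] [-0.01, -0.23, -0.08]
1 [4.0, 0.9, 14.5] [-0.01, -0.23, -0.08]
2 [4.1, 0.9, 14.5] [-0.01, -0.23, -0.08]
3 [4.1, 0.9, 14.5] [-0.01, -0.23, -0.08]
4 [4.2, 0.9, 14.5] [-0.01, -0.23, -0.08]
```

View pics/c7.png

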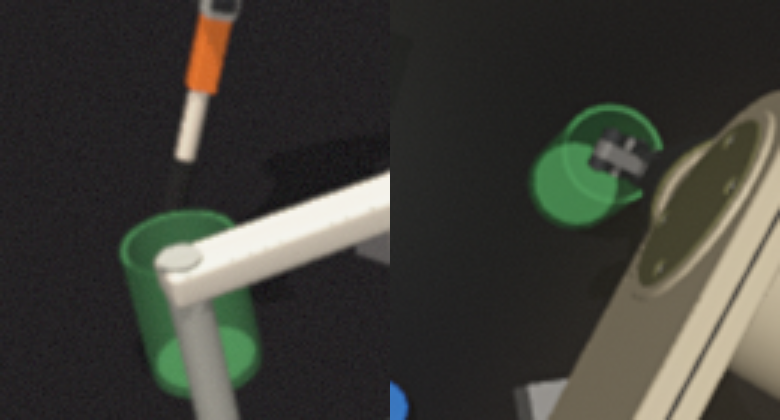

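The foot ends at crop (172,205), matching the model, and is above the jar opening at (187,238). I'll lower it in.

Emit:
move_arm(series=[{"gripper": 0, "translation": [4, 1.5, 14.5], "twist": [0, -0.3, 0]}, {"gripper": 0, "translation": [4, 1, 14.5], "twist": [0, -0.2, 0]}, {"gripper": 0, "translation": [4, 1, 14.5], "twist": [0, -0.2, 0]}, {"gripper": 0, "translation": [4, 1, 14.5], "twist": [0, -0.2, 0]}, {"gripper": 0, "translation": [4.2, 0.5, 14.5], "twist": [0, -0.2, 0]}, {"gripper": 0, "translation": [0, 0, 0], "twist": [0, 0, 0]}, {"gripper": 0, "translation": [0, 0, 0], "twist": [0, 0, 0]}])

```text
time: 14.75
tool_pos: [589.0, -246.8, 188.0]
tcp_rot: [179.8, 24.0, 156.7]
ft_force: [-0.4, -0.0, -0.1]
finger_gap: 15.2
```

Run:
```python
from h import *
s=r.sense(); print(s["time"],s["tcp_rot"],tipw(s),(tipw(s)[:2]-J)@hu,(tipw(s)[:2]-J)@np.array([-hu[1],hu[0]]),s["ft_force"])
plan_tip([*(J+22*hu),13],JR,step=12,n=16)
```

```text
14.75 [179.77802779  23.97786526 156.68470256] [ 640.25990132 -268.26468439   55.63669205] 10.835116156401607 7.1001391085982934 [-0.38179407 -0.03477712 -0.07351534]
rows 4 tool shift [ 7.2 -6.7 43.5] twist [ 0.22 -0.02 -0.01]
0 [1.8, -1.7, 10.9] [0.05, -0.01, -0.0]
1 [1.8, -1.7, 10.9] [0.05, -0.01, -0.0]
2 [1.8, -1.7, 10.9] [0.05, -0.01, -0.0]
3 [1.8, -1.7, 10.9] [0.05, -0.01, -0.0]
```

Emit:
move_arm(series=[{"gripper": 0, "translation": [1.8, -1.8, 10.5], "twist": [0, 0, 0]}, {"gripper": 0, "translation": [1.8, -1.8, 10.5], "twist": [0, 0, 0]}, {"gripper": 0, "translation": [1.8, -1.8, 10.5], "twist": [0, 0, 0]}, {"gripper": 0, "translation": [1.8, -1.5, 9], "twist": [0, 0, 0]}, {"gripper": 0, "translation": [0, 0, 0], "twist": [0, 0, 0]}, {"gripper": 0, "translation": [0, 0, 0], "twist": [0, 0, 0]}])

```text
time: 15.25
tool_pos: [597.1, -257.7, 147.3]
tcp_rot: [179.8, 24.2, 156.8]
ft_force: [-0.0, -0.9, -0.4]
finger_gap: 15.1
```

Run:
```python
from h import *
s=r.sense(); print(s["time"],s["tcp_rot"],tipw(s),(tipw(s)[:2]-J)@hu,(tipw(s)[:2]-J)@np.array([-hu[1],hu[0]]),s["ft_force"])
plan_tip([*(J+22*hu),13],JR,step=12,n=16)
```

```text
15.25 [179.79239522  24.1912192  156.77600554] [ 648.8469455  -279.28539789   15.12563151] 23.081049474505456 0.37477138263959703 [-0.03550389 -0.91574774 -0.36059266]
rows 1 tool shift [1.4 0.2 1.5] twist [0.24 0.19 0.07]
0 [1.4, 0.2, 1.5] [0.24, 0.19, 0.07]
```

Emit:
move_arm(series=[{"gripper": 0, "translation": [1.5, 0, 3], "twist": [0, 0, 0]}, {"gripper": 0, "translation": [0, 0, 0], "twist": [0, 0, 0]}, {"gripper": 0.4, "translation": [0, 0, 0], "twist": [0, 0, 0]}, {"gripper": 0.7, "translation": [0, 0, 0], "twist": [0, 0, 0]}, {"gripper": 0.7, "translation": [0, 0, 0], "twist": [0, 0, 0]}, {"gripper": 0.7, "translation": [0, 0, 0], "twist": [0, 0, 0]}, {"gripper": 0.7, "translation": [0, 0, 0], "twist": [0, 0, 0]}, {"gripper": 0.7, "translation": [0, 0, 0], "twist": [0, 0, 0]}])

```text
time: 15.92
tool_pos: [598.4, -258.5, 146.4]
tcp_rot: [179.8, 24.4, 156.8]
ft_force: [-1.0, -0.7, -0.1]
finger_gap: 59.6
```

Run:
```python
from h import *
s,d,im=snap("wrist"); _,d2,i2=snap("scene");print(s["time"],s["tool_pos"],s["tcp_rot"],s["ft_force"],s["finger_gap"])
cv2.imwrite("pics/c8.png",np.hstack([im[::1,:][:, 160:560],cv2.resize(i2[80:230,130:280],(400,400))])[:,:,::-1])
```

```text
15.9167 [ 598.36449233 -258.49918451  146.4254285 ] [179.81371212  24.41856391 156.76752737] [-1.01802485 -0.68641829 -0.09488876] 59.56763135515226
```

View pics/c8.png

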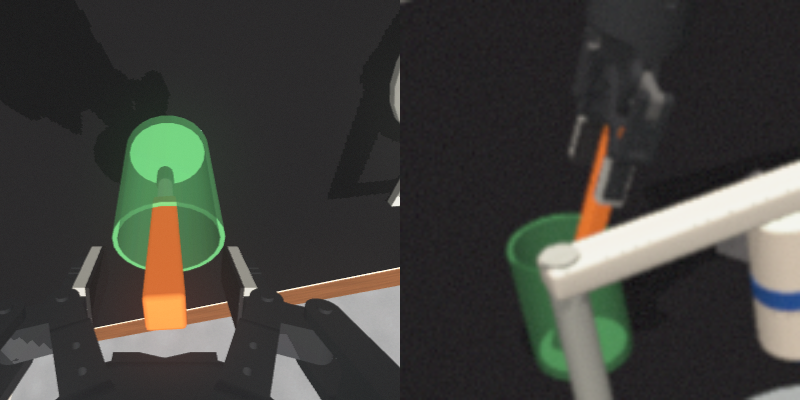

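The rod is free, leaning on the rim between the open fingers and clear of both, with its foot on the jar floor. I'll back off along the tool axis.

Emit:
move_arm(series=[{"gripper": 0.7, "translation": [0, 0, -10], "twist": [0, 0, 0]}, {"gripper": 0.7, "translation": [0, 0, -18], "twist": [0, 0, 0]}, {"gripper": 0.7, "translation": [0, 0, -20], "twist": [0, 0, 0]}, {"gripper": 0.7, "translation": [0, 0, -20], "twist": [0, 0, 0]}, {"gripper": 0.7, "translation": [0, 0, -20], "twist": [0, 0, 0]}, {"gripper": 0.7, "translation": [0, 0, -20], "twist": [0, 0, 0]}, {"gripper": 0.7, "translation": [0, 0, -15], "twist": [0, 0, 0]}, {"gripper": 0.7, "translation": [0, 0, 0], "twist": [0, 0, 0]}])

```text
time: 16.68
tool_pos: [546.9, -236.6, 265.5]
tcp_rot: [179.8, 24.3, 156.8]
ft_force: [-0.0, -0.3, 0.6]
finger_gap: 59.8
```

Run:
```python
from h import *
s=r.sense(); print(s["time"],s["tool_pos"],s["tcp_rot"],s["joint_pos"])
s,d,im=snap("scene");I=im.astype(int);m=(I[...,0]-I[...,2]>90)&(I[...,0]>120);m[:60]=0;m[220:]=0;m[:,:140]=0;m[:,280:]=0
ys,xs=np.where(m);print("orange",xs.min(),xs.max(),ys.min(),ys.max(),len(xs))
t=ys<ys.min()+4; print("top px",xs[t].mean(),ys.min()," expect",proj(d,s,[*(J+(22-200*np.sin(np.radians(28)))*hu),8+200*np.cos(np.radians(28))]))
balls()
plan([440,130,260],rot=R.from_euler("xyz",[180,0,200],degrees=True),step=37,n=16)
```

```text
16.6833 [ 546.92297917 -236.62509385  265.54498223] [179.80943225  24.25595909 156.77801234] [-30.20090895 -17.16835686 108.31013918   3.3711742   64.82085134
 -97.80483462]
orange 196 216 126 169 448
top px 210.2 126  expect [217.7038988  129.75845502]
scene blue px 286.8 256.7 wh [9.5  8.25] dish xy 8.0 9.0
scene blue px 274.3 271.2 wh [15.75 18.  ] dish xy -25.0 -18.0
scene clay px 275.3 258.4 wh [10.5   9.25] dish xy -14.0 13.0
scene clay px 286.8 270.3 wh [15.25 19.25] dish xy -3.0 -24.0
top blue px 327.2 159.8 wh [12.5   5.25] dish xy -26.0 -18.0
top blue px 328.8 175.1 wh [7. 7.] dish xy 7.0 6.0
top clay px 316.4 163.9 wh [7.5  7.25] dish xy -2.0 -37.0
top clay px 324.3 168.1 wh [7.25 7.  ] dish xy -3.0 -13.0
top clay px 334.6 169.2 wh [7.   7.25] dish xy -14.0 11.0
rows 11 tool shift [221.5 294.9 -96.7] twist [ -8.81  22.86 -42.55]
0 [20.1, 26.8, -8.8] [-0.8, 2.08, -3.87]
1 [18.6, 28.2, -7.7] [-0.8, 2.08, -3.87]
2 [16.9, 29.5, -6.7] [-0.8, 2.08, -3.87]
3 [15.1, 30.7, -5.7] [-0.8, 2.08, -3.87]
4 [13.2, 31.7, -4.7] [-0.8, 2.08, -3.87]
5 [11.1, 32.6, -3.8] [-0.8, 2.08, -3.87]
6 [9.0, 33.3, -3.0] [-0.8, 2.08, -3.87]
7 [6.9, 33.9, -2.2] [-0.8, 2.08, -3.87]
8 [4.6, 34.3, -1.5] [-0.8, 2.08, -3.87]
9 [2.3, 34.6, -0.9] [-0.8, 2.08, -3.87]
10 [0.0, 34.7, -0.4] [-0.8, 2.08, -3.87]
```

Emit:
move_arm(series=[{"gripper": 0.7, "translation": [20.1, 26.8, -10], "twist": [-0.8, 2.08, -3.87]}, {"gripper": 0.3, "translation": [18.6, 28.2, -9], "twist": [-0.8, 2.08, -3.87]}, {"gripper": 0, "translation": [16.9, 29.5, -7.5], "twist": [-0.8, 2.08, -3.87]}, {"gripper": 0, "translation": [15.1, 30.7, -6.5], "twist": [-0.8, 2.08, -3.87]}, {"gripper": 0, "translation": [13.2, 31.7, -5.5], "twist": [-0.8, 2.08, -3.87]}, {"gripper": 0, "translation": [11.1, 32.6, -4.5], "twist": [-0.8, 2.08, -3.87]}, {"gripper": 0, "translation": [9, 33.3, -3.5], "twist": [-0.8, 2.08, -3.87]}, {"gripper": 0, "translation": [6.9, 33.9, -3], "twist": [-0.8, 2.08, -3.87]}])

```text
time: 17.5
tool_pos: [457.1, 35.4, 252.4]
tcp_rot: [-178.7, 4.5, -170.9]
ft_force: [0.5, -0.1, -0.3]
finger_gap: 0.2
```

Run:
```python
from h import *
s=r.sense(); print(s["time"],s["tool_pos"],s["tcp_rot"],s["finger_gap"])
plan([419,200,200],rot=R.from_euler("xyz",[180,0,200],degrees=True),step=37,n=16)
```

```text
17.5 [457.05921318  35.43638748 252.44730629] [-178.74008846    4.49628054 -170.88128448] 0.18049980927295511
rows 5 tool shift [ 15.6 169.6  47.7] twist [ -1.68   4.36 -10.92]
0 [3.1, 33.9, 9.5] [-0.34, 0.87, -2.18]
1 [1.7, 34.0, 9.8] [-0.34, 0.87, -2.18]
2 [0.2, 33.9, 10.0] [-0.34, 0.87, -2.18]
3 [-1.2, 33.9, 10.2] [-0.34, 0.87, -2.18]
4 [-2.7, 33.7, 10.3] [-0.34, 0.87, -2.18]
```

Emit:
move_arm(series=[{"gripper": 0, "translation": [3.1, 33.9, 7], "twist": [-0.34, 0.87, -2.18]}, {"gripper": 0, "translation": [1.7, 34, 8], "twist": [-0.34, 0.87, -2.18]}, {"gripper": 0, "translation": [0.2, 33.9, 9], "twist": [-0.34, 0.87, -2.18]}, {"gripper": 0, "translation": [-1.2, 33.9, 9], "twist": [-0.34, 0.87, -2.18]}, {"gripper": 0, "translation": [-2.7, 33.7, 10], "twist": [-0.34, 0.87, -2.18]}, {"gripper": 0, "translation": [0, 0, 0], "twist": [0, 0, 0]}, {"gripper": 0, "translation": [0, 0, 0], "twist": [0, 0, 0]}])

```text
time: 18.08
tool_pos: [408.5, 212.2, 193.0]
tcp_rot: [179.7, -1.4, -158.8]
ft_force: [0.6, -0.5, -0.2]
finger_gap: -0.1
```

Run:
```python
from h import *
s,d,im=snap("wrist"); print(s["time"],s["tool_pos"],s["tcp_rot"])
I=im.astype(int);m=((I[...,0]>110)&(I[...,1]<80)&(I[...,2]<80)).astype(np.uint8)
n,l,st,c=cv2.connectedComponentsWithStats(m)
for i in range(1,n):
    if st[i][4]>100: print(c[i],st[i],plane(d,s,*c[i],52))
print(proj(d,s,[419,256,52]))
plan([419,256,75],rot=R.from_euler("xyz",[180,0,200],degrees=True),step=25,n=16)
```

```text
18.0833 [408.51619519 212.23202435 193.00580559] [ 179.73872331   -1.36341206 -158.80543458]
[361.02754839 209.99346168]
rows 6 tool shift [-28.9  36.6 117.1] twist [ 0.28 -1.42  1.14]
0 [-4.8, 6.1, 19.5] [0.05, -0.24, 0.19]
1 [-4.7, 6.1, 19.5] [0.05, -0.24, 0.19]
2 [-4.6, 6.2, 19.5] [0.05, -0.24, 0.19]
3 [-4.5, 6.2, 19.6] [0.05, -0.24, 0.19]
4 [-4.4, 6.2, 19.6] [0.05, -0.24, 0.19]
5 [-4.3, 6.3, 19.6] [0.05, -0.24, 0.19]
```

Run:
```python
from h import *
s,d,im=snap("wrist");I=im.astype(int);print(im[210,361],im[200,350])
m=((I[...,0]-I[...,1]>80)&(abs(I[...,1]-I[...,2])<60)).astype(np.uint8)
n,l,st,c=cv2.connectedComponentsWithStats(m)
for i in range(1,n):
    if st[i][4]>100: print(c[i],st[i],plane(d,s,*c[i],52),plane(d,s,*c[i],48))
```

```text
[255 110 100] [168  76  70]
[358.75979112 212.0926893 ] [344 197  31  31 766] [421.29021443 254.30377005  52.        ] [422.51244497 255.32729481  48.        ]
[ 74.77358491 296.59748428] [ 66 290  18  13 159] [ 6.26965362e+02 -4.35167151e-01  5.20000000e+01] [631.07651989  -2.98972262  48.        ]
[ 96.71122995 304.2459893 ] [ 88 298  18  14 187] [628.46265694  23.702092    52.        ] [632.59484552  21.4865701   48.        ]
[112.75449102 315.68263473] [105 310  17  13 167] [637.5522905   42.94729984  52.        ] [641.81215269  41.00209742  48.        ]
```

Emit:
move_arm(series=[{"gripper": 0, "translation": [-4.8, 6, 17], "twist": [0, -0.24, 0.2]}, {"gripper": 0, "translation": [-4.8, 6, 17], "twist": [0, -0.24, 0.2]}, {"gripper": 0, "translation": [-4.8, 6, 17], "twist": [0, -0.24, 0.2]}, {"gripper": 0, "translation": [-4.8, 6, 17], "twist": [0, -0.24, 0.2]}, {"gripper": 0, "translation": [-4.8, 6, 17], "twist": [0, -0.24, 0.2]}, {"gripper": 0, "translation": [-4.8, 6, 17], "twist": [0, -0.24, 0.2]}, {"gripper": 0, "translation": [0, 0, 0], "twist": [0, 0, 0]}, {"gripper": 0, "translation": [0, 0, 0], "twist": [0, 0, 0]}])

```text
time: 18.85
tool_pos: [429.4, 247.2, 89.5]
tcp_rot: [179.9, 0.5, -161.2]
ft_force: [0.4, -1.0, 0.0]
finger_gap: 0.1
```

Run:
```python
from h import *
s=r.sense(); print(s["time"],s["tool_pos"],s["tcp_rot"],s["ft_force"])
plan([420,255,62],rot=R.from_euler("xyz",[180,0,200],degrees=True),step=25,n=16)
```

```text
18.85 [429.37932448 247.15364481  89.49517298] [ 179.92761759    0.51818652 -161.1868189 ] [ 0.43292496 -1.00150776  0.04145007]
rows 2 tool shift [ 6.6 10.4 27.4] twist [ 0.07  0.52 -1.19]
0 [3.3, 5.2, 13.7] [0.03, 0.26, -0.59]
1 [3.2, 5.3, 13.7] [0.03, 0.26, -0.59]
```

Emit:
move_arm(series=[{"gripper": 0, "translation": [3.3, 5.2, 13], "twist": [0, 0.2, 0]}, {"gripper": 0, "translation": [3.2, 5.2, 12], "twist": [0, 0.2, 0]}, {"gripper": 0, "translation": [0, 0, 0], "twist": [0, 0, 0]}, {"gripper": 0, "translation": [0, 0, 0], "twist": [0, 0, 0]}])

```text
time: 19.18
tool_pos: [421.4, 253.7, 65.1]
tcp_rot: [179.9, 0.3, -161.4]
ft_force: [0.9, -0.5, -0.1]
finger_gap: 0.0
```

Run:
```python
from h import *
s=r.sense(); print(s["time"],s["tool_pos"],s["tcp_rot"],s["ft_force"])
```

```text
19.1833 [421.41788207 253.73771928  65.11394739] [ 179.93702359    0.27446615 -161.4049206 ] [ 0.89807093 -0.49759204 -0.12458561]
```

Emit:
move_arm(series=[{"gripper": 0, "translation": [0, 0, 4], "twist": [0, 0, 0]}, {"gripper": 0, "translation": [0, 0, 4], "twist": [0, 0, 0]}, {"gripper": 0, "translation": [0, 0, 3], "twist": [0, 0, 0]}, {"gripper": 0, "translation": [0, 0, 2], "twist": [0, 0, 0]}, {"gripper": 0, "translation": [0, 0, 0], "twist": [0, 0, 0]}])

```text
time: 19.6
tool_pos: [422.4, 254.2, 52.8]
tcp_rot: [179.9, 0.4, -161.4]
ft_force: [-1.3, -0.1, 2.8]
finger_gap: 0.1
```

Emit:
move_arm(series=[{"gripper": 0, "translation": [0, 0, 2], "twist": [0, 0, 0]}, {"gripper": 0, "translation": [0, 0, 0], "twist": [0, 0, 0]}])

```text
time: 19.77
tool_pos: [422.7, 254.4, 51.2]
tcp_rot: [179.9, 0.4, -161.4]
ft_force: [-2.3, -1.2, 4.2]
finger_gap: -0.0
```

Emit:
move_arm(series=[{"gripper": 0, "translation": [0, 0, 2], "twist": [0, 0, 0]}, {"gripper": 0, "translation": [0, 0, 0], "twist": [0, 0, 0]}])

```text
time: 19.93
tool_pos: [423.1, 254.6, 50.2]
tcp_rot: [179.9, 0.5, -161.4]
ft_force: [-2.1, -1.4, 5.2]
finger_gap: 0.0
```

Emit:
move_arm(series=[{"gripper": 0, "translation": [0, 0, 2], "twist": [0, 0, 0]}, {"gripper": 0, "translation": [0, 0, 1], "twist": [0, 0, 0]}])

```text
time: 20.1
tool_pos: [423.4, 254.7, 49.8]
tcp_rot: [179.9, 0.5, -161.3]
ft_force: [-10.0, -4.6, 16.6]
finger_gap: 0.2
```

Emit:
move_arm(series=[{"gripper": 0, "translation": [0, 0, 2], "twist": [0, 0, 0]}, {"gripper": 0, "translation": [0, 0, 1], "twist": [0, 0, 0]}])

```text
time: 20.27
tool_pos: [423.3, 254.7, 49.9]
tcp_rot: [180.0, 0.4, -161.3]
ft_force: [-6.4, -3.3, 11.9]
finger_gap: -0.3
```

Force rose from 5 to 17 N with z stuck at 49.8, so the button is on its stop. I'll release upward.

Emit:
move_arm(series=[{"gripper": 0, "translation": [0, 0, 0], "twist": [0, 0, 0]}, {"gripper": 0, "translation": [0, 0, -5], "twist": [0, 0, 0]}, {"gripper": 0, "translation": [0, 0, -15], "twist": [0, 0, 0]}, {"gripper": 0, "translation": [0, 0, -25], "twist": [0, 0, 0]}, {"gripper": 0, "translation": [0, 0, -25], "twist": [0, 0, 0]}, {"gripper": 0, "translation": [0, 0, -25], "twist": [0, 0, 0]}, {"gripper": 0, "translation": [0, 0, -10], "twist": [0, 0, 0]}, {"gripper": 0, "translation": [0, 0, 0], "twist": [0, 0, 0]}])

```text
time: 20.93
tool_pos: [421.8, 253.8, 158.4]
tcp_rot: [180.0, 0.3, -161.3]
ft_force: [0.4, 0.1, -0.5]
finger_gap: 0.1
```

Run:
```python
from h import *
s=r.sense(); print(s["time"],s["tool_pos"],s["ft_force"]); balls()
s,d,im=snap("scene");I=im.astype(int);m=(I[...,0]-I[...,2]>90)&(I[...,0]>120);m[:60]=0;m[220:]=0;m[:,:140]=0;m[:,250:]=0
ys,xs=np.where(m);print("orange",xs.min(),xs.max(),ys.min(),ys.max(),len(xs))
s,d,im=snap("top");hsv=cv2.cvtColor(im,cv2.COLOR_RGB2HSV);H,S=hsv[...,0],hsv[...,1]
for nm,m in(("blue",(H>100)&(H<125)&(S>130)),("or",(H>6)&(H<20)&(S>180))):
    n,l,st,c=cv2.connectedComponentsWithStats(m.astype(np.uint8)); print(nm,[(c[i].round(1),st[i][4]) for i in range(1,n) if st[i][4]>60])
print("vial px grey",im[240:252,286:304].mean((0,1)))
```

```text
20.9333 [421.77614626 253.84302103 158.35181546] [ 0.39021041  0.1004654  -0.45058352]
scene blue px 286.7 256.7 wh [9.5  8.25] dish xy 8.0 9.0
scene blue px 274.3 271.2 wh [15.75 18.  ] dish xy -25.0 -18.0
scene clay px 275.2 258.4 wh [10.5   9.25] dish xy -14.0 13.0
scene clay px 286.9 270.3 wh [15.25 19.25] dish xy -3.0 -24.0
top blue px 327.3 159.8 wh [12.5   5.25] dish xy -26.0 -18.0
top blue px 328.8 175.1 wh [7. 7.] dish xy 7.0 6.0
top clay px 316.4 163.9 wh [7.5  7.25] dish xy -2.0 -36.0
top clay px 324.3 168.1 wh [7.25 7.  ] dish xy -3.0 -13.0
top clay px 334.6 169.2 wh [7.  7.5] dish xy -14.0 11.0
orange 196 216 126 169 448
blue [(array([219.2, 170.6]), np.int32(131)), (array([366.9, 255.2]), np.int32(259))]
or [(array([443.4, 184.1]), np.int32(130))]
vial px grey [169.22685185 163.98148148 153.67592593]
```

```bash
python3 -c "
from bench import r
print(r.hand_in(), r.sense()['time'])"
```

```text
the job is handed in; nothing more can be done
the job is handed in; nothing more can be done
```

The whole task was carried out and the job handed in at about 21 s of the 72 s allowed. No verdict was reported, so these are my own checks.

**What I did:** I took the rod from the holder and tilted it 30° so it cleared the dispensing head. I stirred about 2.6 clockwise turns at roughly 30 mm radius, with the tip 6–8 mm above the dish floor. I then stood the rod foot down in the rinse jar, let it go, and backed off along the tool axis. Last, I pressed the button until it bottomed out (force rose from 5 to about 17 N with no further travel) and lifted clear.

**Last checks:**
- **Balls:** Two blue balls lie together (a merged blob) at about y = -18 mm, on the red-brown side. One red-brown ball is at about y = +12 mm, on the blue side. All balls are in the dish, and the dish yaw of about 150° is good to roughly 8°, which does not change this.
- **Rod:** it leans still on the jar rim, and the picture after release showed its foot on the jar floor. Its top was about 8 px from where I had predicted, meaning it stands a little steeper. I did not measure the tip height directly after release.
- **Bystanders:** the bottle and small jar are at the same pixels as at the start. The vial was checked only by brightness at its starting place.
- **Button:** its release was not checked in a picture. The arm is about 100 mm above it, touching nothing.

I viewed 12 pictures in all, the maximum allowed against the planned 8.

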